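# Slide the long eyeshadow palette past the lamp post into its bay

### The arm

A 7-joint arm with a two-finger parallel gripper is mounted at the origin on the work surface. World frame = base frame: x ahead of the robot, y to its left, z up, the work surface at z = 0. Lengths are in m, angles in rad, forces in N, time in s.
With the tool pointing down it reaches from about 0.425 to 0.875 m from the base axis. Payload 4.7 kg.
Tool frame: the origin (TCP) lies midway between the tips of the shut fingers; the grasp point (between the pads) lies 19 mm behind it; z points along the fingers, x is the direction in which the jaws open and shut, and the axes are right-handed (so a half turn about z gives the same grasp; the last joint's range is limited). The gripper opens to 87 mm and grips with 3 to 60 N. Pads are 19 mm wide; open, the fingers measure 117 mm over their backs; the gripper's body (75 mm by 190 mm) begins 51 mm behind the grasp point.
Start: joints at [1.303, 0.321, -0.07, 1.45, 0.023, 1.371, -0.057], TCP at [0.181, -0.624, 0.184] pointing down, gripper open.
Joint ranges: [-2.86, 2.86], [-0.3, 2.09], [-1.38, 1.24], [0.06, 2.45], [-1.56, 4.7], [0.09, 2.05], [-2.69, 2.69]. Speed limits (rad/s): [2.57, 2.57, 3.14, 3.14, 3.14, 3.14, 3.14].

### API

Orientations are given as a unit quaternion [w, x, y, z].
In Python, from workcell import env gives the robot as it stands. The module is installed in compiled form; this text tells all that it offers.
- The arm moves only by the tool jog_arm, never from a script. Its argument "commands" is a list of rows, each a list of 7 numbers: the turn, a rotation vector about the tool's x, y, z in rad, then the shift along the tool's x, y, z in m, then the opening, from 0 (shut) to 1 (fully open). A call has 1 to 8 rows; each row shifts and turns the pose as measured when the row begins, along the tool's axes as they then stand; what a row does not reach is not made up. A row lasts 1/10 s, in which the tool goes at most 50 mm and 8.59 degrees, less where a joint would pass 70% of its speed; a pose out of reach is approached as far as the arm can. A call with a gripper value outside its range is refused whole. The fingers move at their own pace and stop on an object; the grip force is fixed at half the most. Time passes only in rows, so rows that do not move let the fingers close. It gives the time, the measured TCP pose, the force and the opening at its end, in the units of the state.
- env.get_state(): the state, without advancing time (a new reading comes with each control period).
- env.snapshot(name): name is "scene" or "top" or "wrist"; returns a dict with "pixels" (384x512x3 uint8, blue, green, red), "depth" (384x512 float32, m along the optical axis (not along the pixel's ray), 0 where there is no reading), "fovy" (degrees; the focal length in pixels is half the picture's height over the tangent of half this angle, whatever the lens; pixels are square), "cx", "cy" (the principal point, pixels), "k1" (the pictures are not rectified: a ray, as slopes to the right and down, at radius r is drawn at 1 + k1 r^2 times it, then the intrinsics apply), "R" (3x3) and "t" (3): a world point X has camera coordinates R X + t. Camera axes: x right, y down, z forward; pixel columns grow to the right and rows downward; lengths in m; the calibration is good to about 2 mm. A picture is of the moment at which its call begins.
- env.finish_job(): hands the job in, once; it reports no verdict.
Trained networks look in a picture, given as the dict that the camera call returned (one of the last four; its "shot" number tells which), for a name from the list of things; names that differ only in an ending like _2 or _b are one class to them, and where a whole thing is asked for, a point or a joint stands for the part that bears it (a point fixed in the world has none). Each returns a list of dicts, best first, with "p" (0 to 1); they miss things now and then, are a little off and sometimes report something else, mostly with a low value. They report only what shows in the picture. A call takes as long as a camera call.
- env.cut_out(picture, target): "mask" (384x512 bool, what is visible of it) and "at" ([column, row] in pixels, amid what is visible of it).
The state is a dict: "time_s": time; "joint_pos": joint angles; "joint_velocities": joint speeds; "effort": joint torques, N m; "tool_pos": TCP position; "tcp_rot": TCP orientation; "force": force on the tool from outside, world axes, zero at the start; "ft_torque": the same for the moment, N m; "gripper_width": finger opening in m.
Only numpy, scipy, OpenCV 4.12 (cv2) and the standard library are available. Lean on these libraries where they do the work, as an engineer would, in place of code of your own. Each camera call takes 0.05 s, during which the arm holds its last target. There are 200 camera calls.

### The job

Put the long eyeshadow palette away: push it flat across the counter into the empty bay at the front of the white lipstick organiser, until it lies squarely between the two cheeks with its long side fully home against the back of the bay. The lamp post stands in front of one end of the bay, so the palette cannot go straight in: angle it, one end in behind the post first, then push the other end in. Only push it with the outside of the fingers or the fingertips, do not take it between the fingers or lift it, and leave the compact, the cream jar and the nail-polish bottle where they stand.

Things in the scene. Friction and masses are not known exactly. Their poses are not given: they have to be found in the camera images.
- palette: Long slim black eyeshadow palette: rigid flat tray 220 x 50 mm, 18 mm high, twelve pans in a row, 0.15 to 0.3 kg, loose on the counter. It slides under less than 6 N; pushed 25 mm from one end it turns about a point some 45 mm past its middle. Origin at the centre of its underside; y along its length, x across, z up. Either way round is right in the bay.
- palette_a (a point): Middle of the foot of one short end of the palette, 110 mm from its origin along its +y.
- palette_b (a point): Middle of the foot of the other short end of the palette, 110 mm from its origin along its -y.
- bay (a point): Centre of the palette bay, at counter height. x points into the bay, square to its back wall; y runs along that wall, z up. Back wall's face: 26 mm along +x. The two cheeks' inner faces: 120 mm along +y and -y; they reach from the back wall to 24 mm on the -x side. Open to -x and upwards; no floor of its own. A palette fully home has its centre 1 mm along +x.
- organiser: White lipstick organiser with the bay in front, fixed to the counter; origin and axes as point bay. Back wall 34 mm high; cheeks (side walls) 22 mm high, 8 mm thick. 66 mm from the origin along +x a second step, 50 mm high, carries lipsticks reaching up to 86 mm. 256 mm wide overall.
- post: Lamp post: fixed upright chrome stub with a dark socket in its top, 24 mm in diameter, 45 mm high, origin at the centre of its foot. It stands before the bay's mouth near one end: 95 to 103 mm to the +y or -y side of the bay's centre and 60 to 66 mm before it, 24 to 30 mm clear of a palette that is home. At the mirrored place lies only a flush steel cap that obstructs nothing.
- compact: Closed round black powder compact, 68 mm in diameter, 16 mm high, lying on the counter off to one side; leave alone. Origin at the centre of its underside.
- jar: White cream jar with a lid, 52 mm in diameter, 40 mm high, standing beside the organiser; leave alone. Origin at the centre of its underside.
- polish: Small amber nail-polish bottle, 30 mm in diameter at the foot, 60 mm high, standing beside the organiser; leave alone. Origin at the centre of its underside.

How it is judged:
On the way:
1. the palette is angled in: one end is in the bay, behind the post's line, while the other end is still out in front (((x of palette_a in the frame of bay above -0.028 m and x of palette_b in the frame of bay below -0.036 m) or (x of palette_b in the frame of bay above -0.028 m and x of palette_a in the frame of bay below -0.036 m))), for 0.05 s.
At the end, for the whole second after the job is handed in: The palette lies flat and at rest on the counter between the cheeks of the bay, its long side within 5 mm of the back wall and within 0.035 rad (2 degrees) of parallel to it (x of palette in the frame of bay between -0.004 and 0.006 m and y of palette in the frame of bay between -0.013 and 0.013 m and angle between the y axis of palette and the y axis of bay, either way round below 0.035 rad and height (world z) of palette below 0.004 m and angle between palette's own z axis and vertical below 0.05 rad and linear speed of palette below 0.01 m/s); the robot touches nothing.
It fails at once if the palette is lifted or tipped off the counter (more than 8 mm, or 0.15 rad) (height (world z) of palette above 0.008 m or angle between palette's own z axis and vertical above 0.15 rad).
It fails at once if the palette is taken between the fingers (x of the grasp point in the frame of palette between -0.02 and 0.02 m and y of the grasp point in the frame of palette between -0.105 and 0.105 m and z of the grasp point in the frame of palette below 0.03 m).
It fails at once if the compact, the jar or the polish bottle is moved more than 20 mm (distance of any of compact, jar, polish from where it was at the start of the episode above 0.02 m).
It also fails if it takes over 72 s, if anything falls off the work surface, if the arm or the gripper's body presses on something with over 40 N, if the wrist force passes 120 N, or if a joint passes its speed limit or range.

## Working session

There is one attempt and no reset: what is moved stays moved. The work goes in short steps, Python scripts to look and compute and a tool call to move; the robot and the scene stay as the last step left them, time stands still between calls to the robot, and variables do not carry over. Pictures are saved under pics/ and viewed, about 8 in all and at most 12, crops included, and the job is handed in when it is done.

Besides the shell and the picture viewer there is one more tool, called as name([rows], argument=value, ...), one row to a line, values as JSON. jog_arm: Moves the arm, as the interface text tells. Its arguments: {"type":"object","properties":{"commands":{"type":"array","items":{"type":"array","items":{"type":"number"}}}},"required":["commands"]}

```bash
mkdir -p pics; cat > h.py <<'E'
import numpy as np, cv2
from workcell import env
def K(p):
    f=384/2/np.tan(np.radians(p["fovy"])/2); return np.array([[f,0,p["cx"]],[0,f,p["cy"]],[0,0,1]]),np.array([p["k1"],0,0,0.])
def rays(p,uv):
    k,d=K(p); return cv2.undistortPoints(np.float64(uv).reshape(-1,1,2),k,d).reshape(-1,2)
def cloud(p,mask):
    v,u=np.nonzero(mask&(p["depth"]>0)); z=p["depth"][v,u]; s=rays(p,np.c_[u,v])
    return (np.c_[s*z[:,None],z]-p["t"])@p["R"]
def plane(p,uv,h):
    s=rays(p,uv); d=np.c_[s,np.ones(len(s))]@p["R"]; c=-np.asarray(p["R"]).T@p["t"]
    return c+d*((h-c[2])/d[:,2])[:,None]
def proj(p,X):
    k,d=K(p); return cv2.projectPoints(np.float64(X).reshape(-1,1,3),cv2.Rodrigues(np.float64(p["R"]))[0],np.float64(p["t"]),k,d)[0].reshape(-1,2)
E
python3 - <<'E'
from h import *
for n in("top","scene"):
    p=env.snapshot(n); cv2.imwrite(f"pics/{n}0.png",p["pixels"])
    print(n,-np.array(p["R"]).T@p["t"])
    for t in["palette","organiser","post","compact","jar","polish"]:
        for r in env.cut_out(p,t)[:2]:
            c=cloud(p,r["mask"])
            if len(c)<10: print(t,r["p"],r["at"],len(c));continue
            top=c[c[:,2]>np.percentile(c[:,2],90)-.006]
            rc=cv2.minAreaRect(np.float32(top[:,:2]*1000))
            print(t,round(r["p"],2),np.round(r["at"]),len(c),"z90",np.percentile(c[:,2],90).round(3),"ctr",np.round(c.mean(0),3),"rect",np.round(rc[0]),np.round(rc[1]),round(rc[2],1))
print(env.get_state())
E
```

```text
top [0.38162512 0.05415116 0.98431566]
palette 0.79 [271. 223.] 1642 z90 0.018 ctr [0.478 0.024 0.014] rect [478.  24.] [219.  50.] 80.9
organiser 0.91 [284. 123.] 3698 z90 0.069 ctr [ 0.732 -0.004  0.042] rect [760.  -3.] [ 20. 234.] 3.2
post 0.58 [324. 171.] 100 z90 0.045 ctr [ 0.61  -0.108  0.036] rect [ 613. -109.] [21. 22.] 83.7
compact 0.85 [133. 224.] 569 z90 0.018 ctr [0.475 0.393 0.014] rect [475. 394.] [66. 66.] 83.8
jar 0.55 [392. 160.] 299 z90 0.04 ctr [ 0.643 -0.29   0.031] rect [ 646. -294.] [41. 40.] 45.0
polish 0.67 [152. 166.] 141 z90 0.059 ctr [0.629 0.34  0.031] rect [632. 343.] [13. 12.] 87.3
scene [1.43406734 0.33122978 0.75211519]
palette 0.6 [259. 182.] 1430 z90 0.017 ctr [0.485 0.026 0.012] rect [480.  22.] [224.  57.] 81.1
organiser 0.86 [206. 244.] 4691 z90 0.075 ctr [0.766 0.004 0.042] rect [764.  -3.] [ 22. 231.] 3.4
post 0.44 [194. 201.] 189 z90 0.044 ctr [ 0.618 -0.108  0.026] rect [ 615. -110.] [23. 23.] 40.5
compact 0.88 [403. 209.] 485 z90 0.016 ctr [0.484 0.394 0.013] rect [478. 394.] [68. 63.] 3.5
jar 0.73 [119. 193.] 414 z90 0.04 ctr [ 0.658 -0.288  0.026] rect [ 651. -294.] [47. 41.] 68.9
polish 0.56 [376. 246.] 305 z90 0.057 ctr [0.641 0.345 0.03 ] rect [636. 345.] [17. 16.] 53.4
{'time_s': 0.7, 'joint_pos': array([ 1.30308374,  0.32097414, -0.07010958,  1.45045874,  0.02259919,
        1.37077197, -0.05688585]), 'joint_velocities': array([-0.00148616,  0.00023678, -0.00200963, -0.00141452, -0.00066441,
       -0.00067132,  0.00038415]), 'effort': array([-8.33598497e-04, -4.90950394e+01, -4.03340729e-01, -3.12710381e+01,
       -6.38717506e-02,  3.33594927e-02, -2.04367637e-06]), 'tool_pos': array([ 0.18076068, -0.62441924,  0.18402416]), 'tcp_rot': array([ 6.73586332e-05,  7.99417519e-01, -6.00775851e-01,  5.90328056e-05]), 'force': array([-0.12923418,  0.13358082,  0.0568871 ]), 'ft_torque': array([ 0.01520735,  0.00465358, -0.01242894]), 'gripper_width': 0.08649310802185778}
```

```bash
python3 - <<'E'
from h import *
p=env.snapshot("top")
m=env.cut_out(p,"organiser")[0]["mask"]; c=cloud(p,m)
for lo,hi in((.018,.026),(.030,.038),(.046,.054)):
    q=c[(c[:,2]>lo)&(c[:,2]<hi)]; 
    if len(q)>5: print(lo,len(q),cv2.minAreaRect(np.float32(q[:,:2]*1000)))
# front edge of the back wall: min x per y bin
q=c[(c[:,2]>.030)&(c[:,2]<.038)]
b=np.round(q[:,1]/.01); ys=[];xs=[]
for k in np.unique(b):
    s=q[b==k]
    if len(s)>3: ys.append(s[:,1].mean()); xs.append(s[:,0].min())
print(np.round(np.c_[ys,xs],3).tolist()); print(np.polyfit(ys,xs,1))
img=p["pixels"][60:290,170:440]
cv2.imwrite("pics/topc.png",cv2.resize(img,None,fx=2.9,fy=2.6*1.0,interpolation=cv2.INTER_CUBIC))
E
```

```text
0.018 174 ((672.7831420898438, -9.930572509765625), (50.52210998535156, 256.29180908203125), 3.772867441177368)
0.03 1282 ((717.4487915039062, -6.33258056640625), (42.93150329589844, 254.74575805664062), 4.26099967956543)
0.046 1115 ((760.6754760742188, -2.059906005859375), (51.048221588134766, 252.74952697753906), 3.229602813720703)
[[-0.129, 0.706], [-0.12, 0.705], [-0.11, 0.705], [-0.1, 0.703], [-0.09, 0.703], [-0.08, 0.703], [-0.07, 0.7], [-0.061, 0.7], [-0.05, 0.7], [-0.04, 0.699], [-0.03, 0.698], [-0.021, 0.698], [-0.01, 0.698], [0.001, 0.697], [0.01, 0.695], [0.019, 0.696], [0.03, 0.694], [0.041, 0.694], [0.05, 0.692], [0.059, 0.694], [0.07, 0.691], [0.081, 0.691], [0.09, 0.691], [0.099, 0.689], [0.11, 0.688], [0.118, 0.689]]
[-0.07062086  0.69650149]
```

View pics/topc.png

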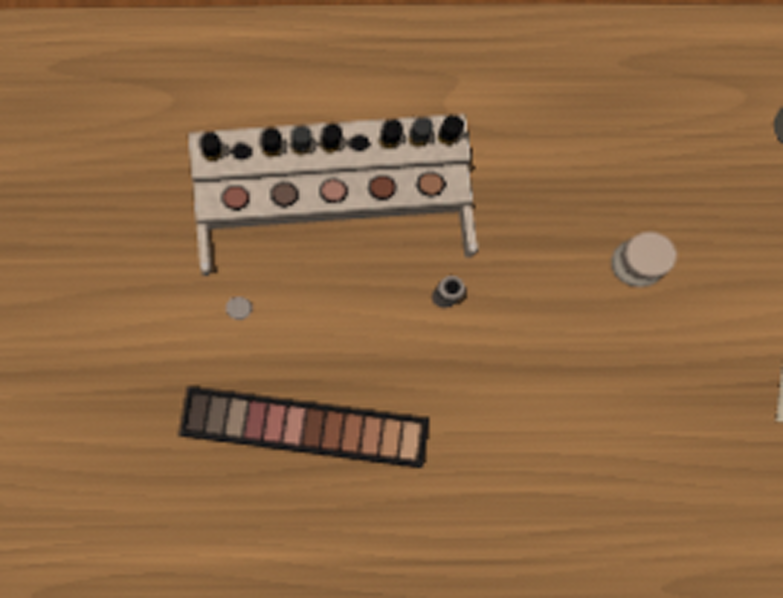

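The top view shows the organiser upright, wall tilted about 4° and the post at the right (-y) end of the bay. The palette lies in front of it, tilted the other way. In the bay frame the palette is at about (-191, 48) mm and -13°, and the post is at about (-66, -95) mm.

```bash
cat >> h.py <<'E'
BA=np.radians(4.04); BO=np.array([.672,-.010]); BR=np.array([[np.cos(BA),-np.sin(BA)],[np.sin(BA),np.cos(BA)]])
def w2b(q): return (np.asarray(q)-BO)@BR
def b2w(q): return BR@np.asarray(q)+BO
def tool():
    s=env.get_state(); w,x,y,z=s["tcp_rot"]
    return np.array([*s["tool_pos"],np.arctan2(2*(x*y+w*z),1-2*(y*y+z*z))]),s
def plan(way,step=.045,grip=1,turn=.14,P=None):
    "way: world (x,y,z,yaw of tool x in deg)"
    if P is None: P,s=tool(); print("t",s["time_s"],"tool",np.round(P[:3],4),round(np.degrees(P[3]),1),"F",np.round(s["force"],1))
    out=[]
    for W in way:
        W=np.array([*W[:3],np.radians(W[3])]); D=W-P; D[3]=(D[3]+np.pi)%(2*np.pi)-np.pi
        n=max(1,int(np.ceil(max(np.linalg.norm(D[:3])/step,abs(D[3])/turn))))
        for i in range(n):
            d=D/n; c,s=np.cos(P[3]),np.sin(P[3])
            # tool x=(c,s,0), tool y=(s,-c,0), z down
            out.append([0,0,round(-d[3],3),round(d[0]*c+d[1]*s,4),round(d[0]*s-d[1]*c,4),round(-d[2],4),grip]); P=P+d
    for i in range(0,len(out),8): print(str(out[i:i+8]).replace(" ",""))
def palette():
    "pose in bay frame, mm/deg"
    p=env.snapshot("top"); r=env.cut_out(p,"palette")[0]; c=cloud(p,r["mask"]); c=c[(c[:,2]>.012)&(c[:,2]<.024)]
    (x,y),(w,h),a=cv2.minAreaRect(np.float32(c[:,:2]))
    if w<h: a+=90
    th=(a-4.04-90+90)%180-90
    return w2b((x,y))*1000,th,(round(w*1000),round(h*1000)),p
E
python3 - <<'E'
from h import *
plan([(.39,-.30,.18,-85),(.428,-.020,.12,-99)])
E
```

```text
t 0.8 tool [ 0.1808 -0.6244  0.184 ] -73.9 F [ 0.3 -0.1  0.3]
[[0,0,np.float64(0.022),np.float64(-0.0282),np.float64(-0.0324),np.float64(0.0004),1],[0,0,np.float64(0.022),np.float64(-0.0289),np.float64(-0.0317),np.float64(0.0004),1],[0,0,np.float64(0.022),np.float64(-0.0295),np.float64(-0.0311),np.float64(0.0004),1],[0,0,np.float64(0.022),np.float64(-0.0302),np.float64(-0.0305),np.float64(0.0004),1],[0,0,np.float64(0.022),np.float64(-0.0308),np.float64(-0.0298),np.float64(0.0004),1],[0,0,np.float64(0.022),np.float64(-0.0315),np.float64(-0.0291),np.float64(0.0004),1],[0,0,np.float64(0.022),np.float64(-0.0321),np.float64(-0.0284),np.float64(0.0004),1],[0,0,np.float64(0.022),np.float64(-0.0327),np.float64(-0.0277),np.float64(0.0004),1]]
[[0,0,np.float64(0.022),np.float64(-0.0333),np.float64(-0.027),np.float64(0.0004),1],[0,0,np.float64(0.035),np.float64(-0.0394),np.float64(-0.0089),np.float64(0.0086),1],[0,0,np.float64(0.035),np.float64(-0.0397),np.float64(-0.0075),np.float64(0.0086),1],[0,0,np.float64(0.035),np.float64(-0.0399),np.float64(-0.0061),np.float64(0.0086),1],[0,0,np.float64(0.035),np.float64(-0.0401),np.float64(-0.0047),np.float64(0.0086),1],[0,0,np.float64(0.035),np.float64(-0.0402),np.float64(-0.0033),np.float64(0.0086),1],[0,0,np.float64(0.035),np.float64(-0.0403),np.float64(-0.0019),np.float64(0.0086),1],[0,0,np.float64(0.035),np.float64(-0.0404),np.float64(-0.0005),np.float64(0.0086),1]]
```

jog_arm([
  [0, 0, 0.022, -0.028, -0.032, 0, 1],
  [0, 0, 0.022, -0.029, -0.032, 0, 1],
  [0, 0, 0.022, -0.03, -0.031, 0, 1],
  [0, 0, 0.022, -0.03, -0.03, 0, 1],
  [0, 0, 0.022, -0.031, -0.03, 0, 1],
  [0, 0, 0.022, -0.031, -0.029, 0, 1],
  [0, 0, 0.022, -0.032, -0.028, 0, 1],
  [0, 0, 0.022, -0.033, -0.028, 0, 1],
])

```text
time_s: 1.6
tool_pos: [0.3685, -0.3341, 0.1825]
tcp_rot: [0.002, 0.736, -0.677, 0.001]
force: [1.2, -0.9, -0.0]
gripper_width: 0.087
```

jog_arm([
  [0, 0, 0.022, -0.033, -0.027, 0, 1],
  [0, 0, 0.035, -0.04, -0.009, 0.008, 1],
  [0, 0, 0.035, -0.04, -0.008, 0.008, 1],
  [0, 0, 0.035, -0.04, -0.006, 0.008, 1],
  [0, 0, 0.035, -0.04, -0.005, 0.008, 1],
  [0, 0, 0.035, -0.04, -0.003, 0.008, 1],
  [0, 0, 0.035, -0.04, -0.002, 0.008, 1],
  [0, 0, 0.035, -0.04, 0, 0.008, 1],
])

```text
time_s: 2.4
tool_pos: [0.4447, -0.0074, 0.126]
tcp_rot: [-0.001, -0.636, 0.772, -0.007]
force: [0.1, -0.8, 0.3]
gripper_width: 0.0869
```

```bash
sed -i 's/print(str(out\[i:i+8\])/print(str(np.array(out[i:i+8]).tolist())/' h.py
python3 - <<'E'
from h import *
plan([(.428,-.020,.12,-99),(.428,-.020,.03,-99)])
E
```

```text
t 2.4 tool [ 0.4447 -0.0074  0.126 ] -101.0 F [ 0.1 -0.8  0.3]
[[0.0,0.0,-0.035,0.0155,0.0139,0.006,1.0],[0.0,0.0,-0.0,-0.0,0.0,0.045,1.0],[0.0,0.0,-0.0,-0.0,0.0,0.045,1.0]]
```

jog_arm([
  [0, 0, 0, 0, 0, 0, 1],
  [0, 0, -0.035, 0.015, 0.014, 0.006, 1],
  [0, 0, 0, 0, 0, 0.03, 1],
  [0, 0, 0, 0, 0, 0.03, 1],
  [0, 0, 0, 0, 0, 0, 1],
])

```text
time_s: 2.9
tool_pos: [0.4299, -0.0147, 0.0599]
tcp_rot: [0.001, -0.655, 0.755, -0.01]
force: [-1.0, -0.7, -1.2]
gripper_width: 0.0873
```

```bash

python3 - <<'E'
from h import *
plan([(.428,-.020,.008,-99)],step=.03)
p=env.snapshot("wrist"); cv2.imwrite("pics/w1.png",p["pixels"])
E
```

```text
t 2.9 tool [ 0.4299 -0.0147  0.0599] -98.1 F [-1.  -0.7 -1.2]
[[0.0,0.0,0.008,0.0027,0.0006,0.026,1.0],[0.0,0.0,0.008,0.0027,0.0005,0.026,1.0]]
```

View pics/w1.png

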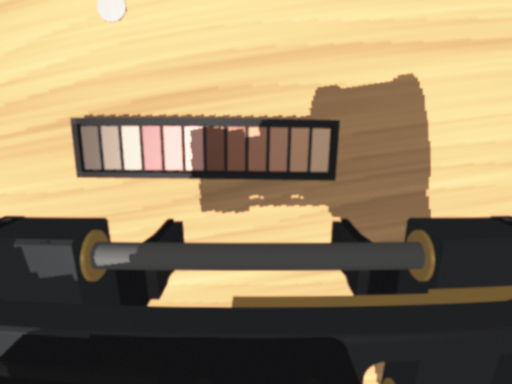

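jog_arm([
  [0, 0, 0.01, 0.003, 0.001, 0.025, 1],
  [0, 0, 0.01, 0.003, 0.001, 0.025, 1],
  [0, 0, 0, 0, 0, 0.002, 1],
])

```text
time_s: 3.25
tool_pos: [0.4349, -0.0228, 0.0142]
tcp_rot: [0.004, -0.647, 0.762, -0.014]
force: [-0.1, 0.6, 0.5]
gripper_width: 0.0869
```

```bash
cat >> h.py <<'E'
def level():
    s=env.get_state(); w,x,y,z=s["tcp_rot"]
    from scipy.spatial.transform import Rotation as Q
    R=Q.from_quat([x,y,z,w]).as_matrix(); v=np.cross(R[:,2],[0,0,-1]); print("level",np.round(R.T@v,3))
def b2t(bx,by,th,z=.008,jaw=180):
    "bay mm, palette-type angle deg -> world tool pose; jaw dir = palette +y direction + jaw"
    return (*b2w((bx/1000,by/1000)),z,th+94.04+jaw)
def nu(th):
    a=np.radians(th); return np.array([np.cos(a),np.sin(a)]),np.array([-np.sin(a),np.cos(a)])
E
python3 - <<'E'
from h import *
P,s=tool(); level()
c=np.array([-191.1,47.6]); th=-13.1; n,u=nu(th)
tb=w2b(P[:2])*1000; print("tool along u,n:",(tb-c)@u,(tb-c)@n)
cor=c+45*u; 
way=[]
for t in np.arange(th,26,5.0):
    n,u=nu(t); way.append(b2t(*(cor-95*u-35*n),t))
plan(way,step=.012)
E
```

```text
level [-0.028 -0.012  0.   ]
tool along u,n: -53.05108103018006 -35.19113449267126
t 3.25 tool [ 0.4349 -0.0228  0.0142] -99.4 F [-0.1  0.6  0.5]
[[0.0,0.0,-0.006,-0.0031,-0.0002,0.0062,1.0],[0.0,0.0,-0.087,0.0027,-0.0084,-0.0,1.0],[0.0,0.0,-0.087,0.0027,-0.0084,-0.0,1.0],[0.0,0.0,-0.087,0.0027,-0.0084,-0.0,1.0],[0.0,0.0,-0.087,0.0027,-0.0084,-0.0,1.0],[0.0,0.0,-0.087,0.0027,-0.0084,-0.0,1.0],[0.0,0.0,-0.087,0.0027,-0.0084,-0.0,1.0],[0.0,0.0,-0.087,0.0027,-0.0084,-0.0,1.0]]
```

jog_arm([
  [-0.028, -0.012, -0.006, -0.003, -0.002, 0.006, 1],
  [0, 0, -0.087, 0.003, -0.009, 0, 1],
  [0, 0, -0.087, 0.003, -0.009, 0, 1],
  [0, 0, -0.087, 0.003, -0.009, 0, 1],
  [0, 0, -0.087, 0.003, -0.009, 0, 1],
  [0, 0, 0, 0, 0, 0, 1],
])

```text
time_s: 3.85
tool_pos: [0.4836, -0.0358, 0.0208]
tcp_rot: [-0.003, 0.775, -0.632, 0.006]
force: [0.8, 0.1, 0.1]
gripper_width: 0.087
```

```bash
cat >> h.py <<'E'
def report(save=None):
    P,s=tool(); level(); c,th,sz,p=palette(); n,u=nu(th); tb=w2b(P[:2])*1000
    print("palette",np.round(c,1),round(th,1),sz,"lead",np.round(c-110*u),"trail",np.round(c+110*u),"tool rel u,n:",np.round((tb-c)@u,1),np.round((tb-c)@n,1),"jaw rel",round((np.degrees(P[3])-94.04-th)%180,1),"z",P[2].round(4))
    if save: cv2.imwrite(f"pics/{save}.png",cv2.resize(p["pixels"][60:290,170:440],None,fx=2.9,fy=2.6))
    return c,th
E
python3 - <<'E'
from h import *
c,th=report()
E
```

```text
level [-0.012 -0.006  0.   ]
palette [-184.9   73.1] -13.1 (167, 50) lead [-210.  -34.] trail [-160.  180.] tool rel u,n: -84.5 14.7 jaw rel 20.7 z 0.0208
```

jog_arm([
  [0, 0, 0, 0, 0, -0.03, 1],
  [-0.012, -0.006, 0, 0, 0, -0.02, 1],
  [0, 0, 0, 0, 0, 0, 1],
])

```text
time_s: 4.25
tool_pos: [0.4795, -0.0349, 0.0726]
tcp_rot: [0.001, 0.773, -0.634, -0.001]
force: [0.1, 0.1, -0.2]
gripper_width: 0.0876
```

```bash

python3 - <<'E'
from h import *
P,s=tool();level(); print(P,np.round(s["joint_pos"],3),s["force"])
p=env.snapshot("scene"); r=env.cut_out(p,"palette")[0]; c=cloud(p,r["mask"]); c=c[(c[:,2]>.012)&(c[:,2]<.024)]
print(r["p"],cv2.minAreaRect(np.float32(c[:,:2]*1000)))
cv2.imwrite("pics/s1.png",p["pixels"])
E
```

```text
level [0.004 0.    0.   ]
[ 0.47952074 -0.03489921  0.07257697 -1.37471528] [ 0.71   0.1   -0.719  1.971  0.074  1.1   -1.415] [ 0.07136018  0.09543147 -0.21223694]
0.69 ((481.4046630859375, 22.67633056640625), (222.59375, 56.66228485107422), 80.78399658203125)
```

View pics/s1.png

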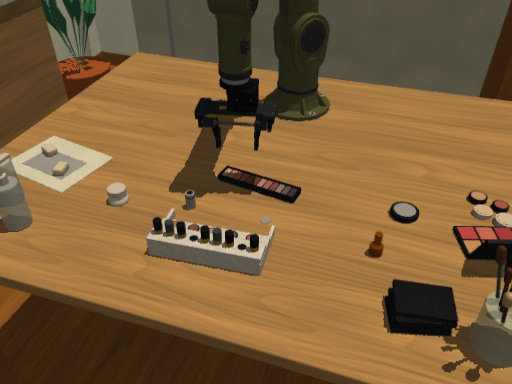

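```bash
cat >> h.py <<'E'
from scipy.spatial.transform import Rotation as Q, Slerp
def plan(way,step=.045,grip=1,turn=.14,tilt=0.,start=None):
    P,s=tool(); w,x,y,z=s["tcp_rot"]; r=Q.from_quat([x,y,z,w]); p=P[:3]
    print("t",s["time_s"],"tool",np.round(p,4),round(np.degrees(P[3]),1),"F",np.round(s["force"],1))
    out=[]
    for W in way:
        W=np.array(W); a=np.radians(W[3]); c,sn=np.cos(a),np.sin(a)
        r2=Q.from_matrix([[c,sn,0],[sn,-c,0],[0,0,-1]])*Q.from_rotvec([-tilt,0,0]); ang=(r.inv()*r2).magnitude()
        n=max(1,int(np.ceil(max(np.linalg.norm(W[:3]-p)/step,ang/turn))))
        sl=Slerp([0,1],Q.concatenate([r,r2])); d=(W[:3]-p)/n
        for i in range(n):
            A,B=sl(i/n),sl((i+1)/n)
            out.append([*np.round((A.inv()*B).as_rotvec(),3),*np.round(A.inv().apply(d),3),grip])
        p,r=W[:3],r2
    for i in range(0,len(out),8): print(str((np.array(out[i:i+8])+0.).tolist()).replace(" ",""))
E
python3 - <<'E'
from h import *
c=np.array([-190.5,47.1]); th=-13.2; n,u=nu(th)
way=[b2t(*(c-52*u-44*n),th,z=.06),b2t(*(c-52*u-44*n),th,z=.007)]
print(way)
plan(way,step=.03,tilt=.2)
E
```

```text
[(np.float64(0.4269381607654442), np.float64(-0.020770743055865397), 0.06, 260.84000000000003), (np.float64(0.4269381607654442), np.float64(-0.020770743055865397), 0.007, 260.84000000000003)]
t 4.35 tool [ 0.4778 -0.0347  0.0702] -78.7 F [ 0.1 -0.  -0.8]
[[-0.063,-0.012,0.119,-0.008,0.016,0.004,1.0],[-0.063,-0.012,0.119,-0.006,0.016,0.005,1.0],[-0.063,-0.012,0.119,-0.004,0.016,0.006,1.0],[0.0,0.0,0.0,0.0,-0.005,0.026,1.0],[0.0,0.0,0.0,0.0,-0.005,0.026,1.0]]
```

jog_arm([
  [-0.063, -0.012, 0.119, -0.008, 0.016, 0.004, 1],
  [-0.063, -0.012, 0.119, -0.006, 0.016, 0.005, 1],
  [-0.063, -0.012, 0.119, -0.004, 0.016, 0.006, 1],
  [0, 0, 0, 0, 0, 0, 1],
])

```text
time_s: 4.75
tool_pos: [0.4211, -0.0198, 0.0553]
tcp_rot: [-0.069, -0.638, 0.762, 0.079]
force: [-0.0, -0.3, 0.0]
gripper_width: 0.0871
```

```bash

python3 - <<'E'
from h import *
c=np.array([-190.5,47.1]); th=-13.2; n,u=nu(th)
plan([b2t(*(c-52*u-44*n),th,z=.007)],step=.03,tilt=.2)
print(np.round(env.get_state()["joint_pos"],3))
E
```

```text
t 4.75 tool [ 0.4211 -0.0198  0.0553] -100.1 F [-0.  -0.3  0. ]
[[0.005,0.0,-0.008,0.0,-0.008,0.023,1.0],[0.005,0.0,-0.008,0.0,-0.008,0.023,1.0]]
[ 0.654  0.191 -0.692  1.945  0.084  1.258 -1.823]
```

Tilting the tool got it within reach. Next I descend.

jog_arm([
  [0.005, 0, -0.008, 0, -0.008, 0.023, 1],
  [0.005, 0, -0.008, 0, -0.008, 0.023, 1],
  [0, 0, 0, 0, 0, 0, 1],
])

```text
time_s: 5.05
tool_pos: [0.4271, -0.0209, 0.0043]
tcp_rot: [-0.064, -0.648, 0.755, 0.075]
force: [-0.1, 0.1, 0.0]
gripper_width: 0.0871
```

```bash

python3 - <<'E'
from h import *
P,s=tool()
c=np.array([-190.5,47.1]); th=-13.2; n,u=nu(th); tb=w2b(P[:2])*1000; print((tb-c)@u,(tb-c)@n,P)
cor=c+45*u; way=[b2t(*(c-52*u-35*n),th,z=.007)]
for t in np.arange(th,26,5.0)[1:]:
    n,u=nu(t); way.append(b2t(*(cor-97*u-35*n),t,z=.007))
plan(way,step=.012,tilt=.2)
E
```

```text
-52.149076701179915 -43.812299276903374 [ 0.42709974 -0.0209478   0.004282   -1.72225759]
t 5.05 tool [ 0.4271 -0.0209  0.0043] -98.7 F [-0.1  0.1  0. ]
[[-0.002,-0.001,0.008,0.0,-0.008,-0.004,1.0],[0.0,0.017,-0.086,0.003,-0.008,-0.002,1.0],[0.0,0.017,-0.086,0.003,-0.008,-0.002,1.0],[0.0,0.017,-0.086,0.003,-0.008,-0.002,1.0],[0.0,0.017,-0.086,0.003,-0.008,-0.002,1.0],[0.0,0.017,-0.086,0.003,-0.008,-0.002,1.0],[0.0,0.017,-0.086,0.003,-0.008,-0.002,1.0],[0.0,0.017,-0.086,0.003,-0.008,-0.002,1.0]]
```

jog_arm([
  [-0.002, 0, 0.008, 0, -0.008, -0.004, 1],
  [0, 0.017, -0.086, 0.003, -0.008, -0.002, 1],
  [0, 0.017, -0.086, 0.003, -0.008, -0.002, 1],
  [0, 0.017, -0.086, 0.003, -0.008, -0.002, 1],
  [0, 0.017, -0.086, 0.003, -0.008, -0.002, 1],
  [0, 0, 0, 0, 0, 0, 1],
])

```text
time_s: 5.65
tool_pos: [0.4755, -0.0366, 0.0144]
tcp_rot: [0.075, 0.773, -0.628, -0.059]
force: [0.1, 0.4, 1.3]
gripper_width: 0.0872
```

```bash
cat >> h.py <<'E'
def rep2(name="scene"):
    "palette pose in bay frame; from hull of its upper face, side cameras see walls too so keep z high"
    P,s=tool(); p=env.snapshot(name); r=env.cut_out(p,"palette")[0]; c=cloud(p,r["mask"]); c=c[(c[:,2]>.0145)&(c[:,2]<.024)]
    (x,y),(w,h),a=cv2.minAreaRect(np.float32(c[:,:2]))
    if w<h: a+=90
    th=(a-4.04)%180-90; cc=w2b((x,y))*1000; n,u=nu(th); tb=w2b(P[:2])*1000
    print(name,"palette",np.round(cc,1),round(th,1),round(max(w,h)*1000),round(min(w,h)*1000),"lead",np.round(cc-110*u),"trail",np.round(cc+110*u),"tool rel u,n:",np.round((tb-cc)@u,1),np.round((tb-cc)@n,1),"jaw rel",round((np.degrees(P[3])-94.04-th)%180,1),"z",P[2].round(4),"F",np.round(s["force"],1),"t",s["time_s"])
    return cc,th
E
python3 - <<'E'
from h import *
rep2();rep2("top")
E
```

```text
scene palette [-188.9   46. ] -13.6 221 57 lead [-215.  -61.] trail [-163.  153.] tool rel u,n: -59.2 5.0 jaw rel 21.4 z 0.0144 F [0.1 0.4 1.3] t 5.65
top palette [-189.6   55.4] -13.3 204 50 lead [-215.  -52.] trail [-164.  162.] tool rel u,n: -68.8 6.4 jaw rel 21.0 z 0.014 F [-0.9 -0.4  1. ] t 5.75
```

jog_arm([
  [0, 0, 0, 0, 0, -0.03, 1],
  [0, 0, 0, 0, 0.01, -0.02, 1],
  [0, 0, 0, 0, 0, 0, 1],
])

```text
time_s: 6.15
tool_pos: [0.4706, -0.0377, 0.0654]
tcp_rot: [0.077, 0.77, -0.63, -0.061]
force: [0.8, 0.1, -0.3]
gripper_width: 0.087
```

```bash

python3 - <<'E'
from h import *
rep2()
p=env.snapshot("scene"); P,_=tool(); uv=proj(p,P[:3])[0]; print(uv)
im=p["pixels"].copy(); cv2.drawMarker(im,tuple(int(v) for v in uv),(0,0,255),cv2.MARKER_CROSS,6,1)
cv2.imwrite("pics/s2.png",cv2.resize(im[70:220,170:330],None,fx=4.5,fy=4,interpolation=cv2.INTER_CUBIC))
E
```

```text
scene palette [ -4.3 356. ] -4.3 30 16 lead [-13. 246.] trail [  4. 466.] tool rel u,n: -383.3 -170.2 jaw rel 11.7 z 0.0654 F [ 0.8  0.1 -0.3] t 6.15
[237.58541937 160.12778245]
```

View pics/s2.png

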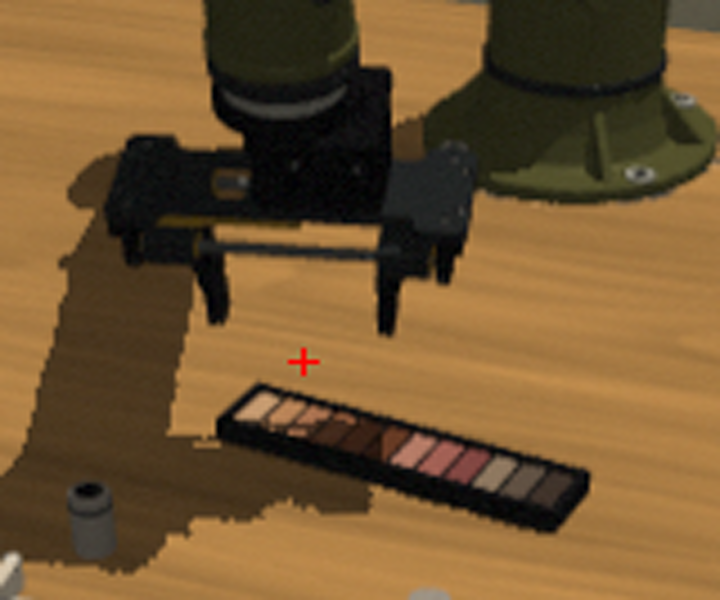

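```bash

python3 - <<'E'
from h import *
c=np.array([-190.5,47.1]); th=-13.2; n,u=nu(th)
plan([b2t(*(c-80*u-46*n),th,z=.055)],step=.03,tilt=.2,grip=.25)
E
```

```text
t 6.3 tool [ 0.4694 -0.0376  0.0628] -78.5 F [-0.1 -0.1  0.2]
[[0.0,-0.024,0.118,0.0,0.016,0.006,0.25],[0.0,-0.024,0.118,0.002,0.016,0.006,0.25],[0.0,-0.024,0.118,0.004,0.015,0.006,0.25]]
```

jog_arm([
  [0, -0.024, 0.118, 0, 0.016, 0.004, 0.25],
  [0, -0.024, 0.118, 0.002, 0.016, 0.004, 0.25],
  [0, -0.024, 0.118, 0.004, 0.015, 0.004, 0.25],
  [0, 0, 0, 0, 0, 0, 0.25],
  [0, 0, 0, 0, 0, 0, 0.25],
])

```text
time_s: 6.8
tool_pos: [0.4167, -0.0466, 0.0556]
tcp_rot: [-0.066, -0.64, 0.761, 0.08]
force: [0.0, 1.5, 0.2]
gripper_width: 0.0548
```

```bash

python3 - <<'E'
from h import *
c,th=rep2("top")
c=np.array([-190.5,47.1]); th=-13.2; n,u=nu(th)
plan([b2t(*(c-80*u-46*n),th,z=.008)],step=.025,tilt=.2,grip=.25)
print(env.get_state()["gripper_width"])
p=env.snapshot("wrist"); cv2.imwrite("pics/w2.png",p["pixels"])
E
```

```text
top palette [-176.4  109.9] -13.1 92 50 lead [-201.    3.] trail [-151.  217.] tool rel u,n: -143.5 -49.4 jaw rel 179.2 z 0.0556 F [0.  1.5 0.2] t 6.8
t 6.9 tool [ 0.4171 -0.0463  0.0557] -99.9 F [ 0.1 -0.2 -0.4]
[[0.004,0.002,-0.006,0.001,-0.007,0.023,0.25],[0.004,0.002,-0.006,0.001,-0.007,0.023,0.25]]
0.046997676658305614
```

View pics/w2.png

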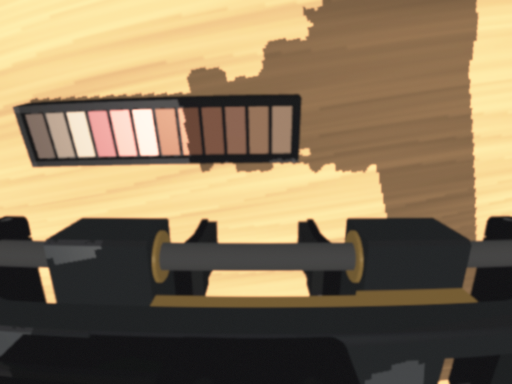

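The fingers are closing and clear of the palette, whose -y end shows at about (298, 130).

jog_arm([
  [0.004, 0.002, -0.006, 0, -0.007, 0.023, 0.25],
  [0.004, 0.002, -0.006, 0, -0.007, 0.022, 0.25],
  [0, 0, 0, 0, 0, 0, 0.25],
  [0, 0, 0, 0, 0, 0, 0.25],
])

```text
time_s: 7.35
tool_pos: [0.4258, -0.0444, 0.0088]
tcp_rot: [-0.062, -0.648, 0.755, 0.075]
force: [0.5, -0.3, -0.2]
gripper_width: 0.0227
```

```bash

python3 - <<'E'
from h import *
P,s=tool()
c=np.array([-190.5,47.1]); th=-13.2; n,u=nu(th); tb=w2b(P[:2])*1000; print((tb-c)@u,(tb-c)@n,P,s["gripper_width"])
cor=c+45*u; way=[b2t(*(c-80*u-35*n),th,z=.005)]
for t in np.arange(th,26,4.0)[1:]:
    n,u=nu(t); way.append(b2t(*(cor-125*u-35*n),t,z=.005))
plan(way,step=.012,tilt=.2,grip=.25)
E
```

```text
-75.54168803827335 -41.32110179427648 [ 0.42583525 -0.04443868  0.00876186 -1.72265697] 0.022739517705800547
t 7.35 tool [ 0.4258 -0.0444  0.0088] -98.7 F [ 0.5 -0.3 -0.2]
[[-0.004,0.002,0.009,0.005,-0.007,0.002,0.25],[0.0,0.014,-0.068,0.002,-0.009,-0.002,0.25],[0.0,0.014,-0.068,0.002,-0.009,-0.002,0.25],[0.0,0.014,-0.068,0.002,-0.009,-0.002,0.25],[0.0,0.014,-0.068,0.002,-0.009,-0.002,0.25],[0.0,0.014,-0.068,0.002,-0.009,-0.002,0.25],[0.0,0.014,-0.068,0.002,-0.009,-0.002,0.25],[0.0,0.014,-0.068,0.002,-0.009,-0.002,0.25]]
[[0.0,0.014,-0.068,0.002,-0.009,-0.002,0.25],[0.0,0.014,-0.068,0.002,-0.009,-0.002,0.25]]
```

jog_arm([
  [0, 0, 0, 0.004, -0.006, 0.004, 0.25],
  [0, 0.014, -0.068, 0.002, -0.009, -0.001, 0.25],
  [0, 0.014, -0.068, 0.002, -0.009, -0.001, 0.25],
  [0, 0.014, -0.068, 0.002, -0.009, -0.001, 0.25],
])

```text
time_s: 7.75
tool_pos: [0.4605, -0.0597, 0.0037]
tcp_rot: [0.07, 0.726, -0.681, -0.065]
force: [0.3, 0.9, 0.4]
gripper_width: 0.0217
```

```bash

python3 - <<'E'
from h import *
rep2(); rep2("top")
E
```

```text
scene palette [-188.5   46.3] -13.5 222 56 lead [-214.  -61.] trail [-163.  153.] tool rel u,n: -84.8 -6.4 jaw rel 13.0 z 0.0037 F [0.3 0.9 0.4] t 7.75
top palette [-191.    47.7] -13.2 220 50 lead [-216.  -59.] trail [-166.  155.] tool rel u,n: -84.5 -3.4 jaw rel 12.7 z 0.0038 F [ 0.2 -0.4  0.3] t 7.85
```

```bash

python3 - <<'E'
from h import *
P,_=tool(); ims=[]
for nme,(r0,r1,c0,c1) in(("top",(180,300,200,360)),("scene",(80,200,180,340))):
    p=env.snapshot(nme); im=p["pixels"].copy(); uv=proj(p,P[:3])[0]; print(nme,uv)
    im=cv2.resize(im[r0:r1,c0:c1],None,fx=5,fy=2.5*1,interpolation=cv2.INTER_CUBIC) if 0 else cv2.resize(im[r0:r1,c0:c1],(400*2,300))
    cv2.drawMarker(im,(int((uv[0]-c0)*800/(c1-c0)),int((uv[1]-r0)*300/(r1-r0))),(0,0,255),cv2.MARKER_CROSS,14,1); ims.append(im)
cv2.imwrite("pics/cmp.png",np.vstack(ims))
p=env.snapshot("top"); X=cloud(p,np.ones((384,512),bool)); near=X[(np.abs(X[:,0]-.45)<.15)&(np.abs(X[:,1]+.06)<.12)&(X[:,2]>.025)&(X[:,2]<.3)]
print("arm pts over",len(near),near.min(0),near.max(0))
E
```

```text
top [305.68410296 230.63787369]
scene [232.00342749 175.09144063]
arm pts over 1644 [ 0.43845123 -0.08301677  0.04492558] [0.54060541 0.03939368 0.29961876]
```

View pics/cmp.png

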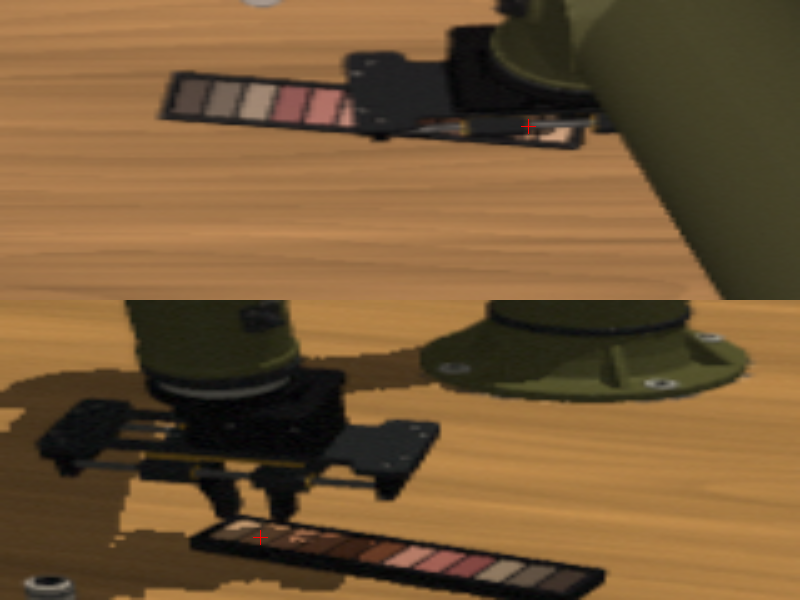

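```bash

python3 - <<'E'
from h import *
P,_=tool(); print(P)
p=env.snapshot("scene"); 
for (u,v) in[(226,164),(226,165),(226,166),(237,163),(237,165),(237,166),(225,160),(236,160)]:
    m=np.zeros((384,512),bool); m[v,u]=1; print(u,v,np.round(cloud(p,m),4), p["pixels"][v,u])
print(p["fovy"])
E
```

```text
[ 0.45875501 -0.05902078  0.00322667 -1.51123123]
226 164 [[ 0.4755 -0.0682  0.0481]] [7 4 8]
226 165 [[ 0.4749 -0.0686  0.0444]] [12 13 11]
226 166 [[ 0.477  -0.0679  0.0428]] [15 15 12]
237 163 [[ 0.4752 -0.0372  0.0577]] [9 4 5]
237 165 [[ 0.4735 -0.0381  0.0501]] [5 5 9]
237 166 [[ 0.4732 -0.0383  0.0467]] [ 7  7 13]
225 160 [[ 0.4779 -0.0695  0.062 ]] [10  7  8]
236 160 [[ 0.4864 -0.0355  0.0745]] [15 13 15]
44.07096641597176
```

```bash

python3 - <<'E'
from h import *
P,_=tool(); print(P)
p=env.snapshot("wrist"); print("cam",-np.array(p["R"]).T@p["t"], p["fovy"])
for r in env.cut_out(p,"palette")[:1]:
    c=cloud(p,r["mask"]); print(r["p"],len(c),np.percentile(c,[5,50,95],axis=0).round(3),cv2.minAreaRect(np.float32(c[:,:2]*1000)))
for (u,v) in[(50,20),(250,20),(450,20),(20,150)]:
    m=np.zeros((384,512),bool); m[v,u]=1; print(u,v,np.round(cloud(p,m),4), p["pixels"][v,u])
print("TCP proj",proj(p,P[:3]))
s=env.snapshot("scene"); X=cloud(s,np.ones((384,512),bool)); k=(X[:,0]>.40)&(X[:,0]<.56)&(X[:,1]>-.17)&(X[:,1]<.06)&(X[:,2]>.024)&(X[:,2]<.16)
X=X[k]; 
for z in np.arange(.025,.16,.01):
    q=X[(X[:,2]>=z)&(X[:,2]<z+.01)]
    if len(q): print(round(z,3),len(q),np.percentile(q[:,:2],[5,95],axis=0).round(3).tolist())
E
```

```text
[ 0.45878708 -0.0590385   0.00321397 -1.51099784]
cam [ 0.56492356 -0.05462566  0.18671892] 65.88155948979788
0.84 21589 [[ 0.46  -0.076  0.005]
 [ 0.485  0.019  0.014]
 [ 0.512  0.099  0.018]] ((481.7676696777344, 19.664329528808594), (224.53567504882812, 72.41639709472656), 88.57832336425781)
50 20 [[ 5.791e-01  6.570e-02 -5.000e-04]] [169 234 254]
250 20 [[ 0.5822 -0.05   -0.0008]] [161 227 253]
450 20 [[ 5.922e-01 -1.645e-01 -2.000e-04]] [ 82 116 149]
20 150 [[0.5043 0.091  0.0153]] [141 159 181]
TCP proj [[254.00045916 216.22199576]]
0.035 25 [[0.457, -0.075], [0.48, -0.038]]
0.045 31 [[0.46, -0.075], [0.482, -0.038]]
0.055 33 [[0.463, -0.074], [0.484, -0.037]]
0.065 32 [[0.467, -0.077], [0.486, -0.034]]
0.075 35 [[0.474, -0.078], [0.487, -0.033]]
0.085 13 [[0.481, -0.079], [0.493, -0.067]]
0.095 15 [[0.47, -0.135], [0.518, 0.031]]
0.105 127 [[0.481, -0.137], [0.522, 0.031]]
0.115 245 [[0.499, -0.134], [0.523, 0.021]]
0.125 222 [[0.46, -0.137], [0.526, 0.034]]
0.135 299 [[0.481, -0.139], [0.528, 0.038]]
0.145 598 [[0.464, -0.144], [0.516, 0.035]]
0.155 154 [[0.45, -0.148], [0.516, 0.029]]
```

```bash
cat >> h.py <<'E'
L=.0335   # measured: real fingertips lie this far behind the reported TCP along tool z
def tool():
    s=env.get_state(); w,x,y,z=s["tcp_rot"]; R=Q.from_quat([x,y,z,w]).as_matrix()
    return np.array([*(s["tool_pos"]-L*R[:,2]),np.arctan2(R[1,0],R[0,0])]),s
def plan(way,step=.045,grip=.25,turn=.14,tilt=0.):
    P,s=tool(); w,x,y,z=s["tcp_rot"]; r=Q.from_quat([x,y,z,w]); p=np.array(s["tool_pos"])
    print("t",s["time_s"],"tip",np.round(P[:3],4),round(np.degrees(P[3]),1),"F",np.round(s["force"],1),"w",round(s["gripper_width"],3))
    out=[]
    for W in way:
        a=np.radians(W[3]); c,sn=np.cos(a),np.sin(a)
        r2=Q.from_matrix([[c,sn,0],[sn,-c,0],[0,0,-1]])*Q.from_rotvec([-tilt,0,0]); T=np.array(W[:3])+L*r2.as_matrix()[:,2]
        n=max(1,int(np.ceil(max(np.linalg.norm(T-p)/step,(r.inv()*r2).magnitude()/turn))))
        sl=Slerp([0,1],Q.concatenate([r,r2])); d=(T-p)/n
        for i in range(n):
            A,B=sl(i/n),sl((i+1)/n)
            out.append([*np.round((A.inv()*B).as_rotvec(),3),*np.round(A.inv().apply(d),3),grip])
        p,r=T,r2
    for i in range(0,len(out),8): print(str((np.array(out[i:i+8])+0.).tolist()).replace(" ",""))
E
python3 - <<'E'
from h import *
c=np.array([-190.5,47.1]); th=-13.2; n,u=nu(th)
plan([b2t(*(c-82*u-48*n),th,z=.045),b2t(*(c-82*u-48*n),th,z=.012)],step=.022,tilt=.2)
E
```

```text
t 8.3 tip [ 0.4653 -0.0585  0.036 ] -86.5 F [-0.7  0.3  0.3] w 0.022
[[-0.003,-0.015,0.072,-0.004,0.016,0.0,0.25],[-0.003,-0.015,0.072,-0.003,0.016,0.0,0.25],[-0.003,-0.015,0.072,-0.002,0.016,0.0,0.25],[0.0,0.0,0.0,0.0,-0.003,0.016,0.25],[0.0,0.0,0.0,0.0,-0.003,0.016,0.25]]
```

jog_arm([
  [0, -0.015, 0.072, -0.004, 0.016, 0, 0.25],
  [0, -0.015, 0.072, -0.003, 0.016, 0, 0.25],
  [0, -0.015, 0.072, -0.002, 0.016, 0, 0.25],
  [0, 0, 0, 0, 0, 0, 0.25],
])

```text
time_s: 8.7
tool_pos: [0.4102, -0.0486, 0.0124]
tcp_rot: [-0.061, -0.642, 0.761, 0.074]
force: [-0.7, -0.5, -0.0]
gripper_width: 0.0218
```

```bash
python3 - <<'E'
from h import *
c=np.array([-190.5,47.1]); th=-13.2; n,u=nu(th)
plan([b2t(*(c-82*u-47*n),th,z=.010)],step=.018,tilt=.2)
E
```

```text
t 8.7 tip [ 0.4165 -0.0498  0.0453] -99.7 F [-0.7 -0.5 -0. ] w 0.022
[[-0.004,0.002,-0.004,0.0,-0.005,0.017,0.25],[-0.004,0.002,-0.004,0.0,-0.005,0.017,0.25]]
```

jog_arm([
  [-0.004, 0.002, -0.004, 0, -0.004, 0.017, 0.25],
  [-0.004, 0.002, -0.004, 0, -0.004, 0.017, 0.25],
  [0, 0, 0, 0, 0, 0, 0.25],
])

```text
time_s: 9.0
tool_pos: [0.4142, -0.05, -0.0224]
tcp_rot: [-0.064, -0.646, 0.757, 0.074]
force: [0.2, -0.3, -0.7]
gripper_width: 0.0212
```

```bash
python3 - <<'E'
from h import *
P,s=tool()
c=np.array([-190.5,47.1]); th=-13.2; n,u=nu(th); tb=w2b(P[:2])*1000; print((tb-c)@u,(tb-c)@n,P)
cor=c+45*u; way=[b2t(*(c-82*u-36*n),th,z=.007)]
for t in np.arange(th,26,4.0)[1:]:
    n,u=nu(t); way.append(b2t(*(cor-127*u-36*n),t,z=.007))
plan(way,step=.012,tilt=.2)
E
```

```text
-82.82691089834537 -45.37672408911939 [ 0.4206716  -0.05098537  0.01047079 -1.7278362 ]
t 9.0 tip [ 0.4207 -0.051   0.0105] -99.0 F [ 0.2 -0.3 -0.7] w 0.021
[[-0.004,-0.002,0.003,-0.001,-0.01,0.002,0.25],[0.0,0.014,-0.068,0.003,-0.009,-0.002,0.25],[0.0,0.014,-0.068,0.003,-0.009,-0.002,0.25],[0.0,0.014,-0.068,0.003,-0.009,-0.002,0.25],[0.0,0.014,-0.068,0.003,-0.009,-0.002,0.25],[0.0,0.014,-0.068,0.003,-0.009,-0.002,0.25],[0.0,0.014,-0.068,0.003,-0.009,-0.002,0.25],[0.0,0.014,-0.068,0.003,-0.009,-0.002,0.25]]
[[0.0,0.014,-0.068,0.003,-0.009,-0.002,0.25],[0.0,0.014,-0.068,0.003,-0.009,-0.002,0.25]]
```

Reported TCP z is -0.022 with no contact force, so the tool-length offset is real. I start the push arc.

jog_arm([
  [-0.004, -0.002, 0.003, 0, -0.01, 0.002, 0.25],
  [0, 0.014, -0.068, 0.003, -0.009, -0.002, 0.25],
  [0, 0.014, -0.068, 0.003, -0.009, -0.002, 0.25],
  [0, 0.014, -0.068, 0.003, -0.009, -0.002, 0.25],
])

```text
time_s: 9.4
tool_pos: [0.4516, -0.0633, -0.0246]
tcp_rot: [0.073, 0.724, -0.683, -0.069]
force: [-0.1, 0.4, -0.1]
gripper_width: 0.0216
```

```bash
python3 - <<'E'
from h import *
rep2();rep2("top")
E
```

```text
scene palette [-174.4   43.6] -0.8 221 58 lead [-176.  -66.] trail [-173.  154.] tool rel u,n: -81.9 -41.4 jaw rel 0.1 z 0.0082 F [-0.1  0.4 -0.1] t 9.4
top palette [-177.5  105.9] -0.0 99 50 lead [-178.   -4.] trail [-177.  216.] tool rel u,n: -143.2 -38.3 jaw rel 179.2 z 0.0084 F [-0.6  0.6 -0.3] t 9.5
```

```bash
python3 - <<'E'
from h import *
c=np.array([-177.5,44]); th=-.4; n,u=nu(th)
cor=c+45*u; way=[]
for t in np.arange(th,28,4.0)[1:]:
    n,u=nu(t); way.append(b2t(*(cor-127*u-37*n),t,z=.007))
plan(way,step=.012,tilt=.2)
E
```

```text
t 9.6 tip [ 0.4577 -0.0624  0.0081] -86.9 F [ 0.5  0.3 -0.5] w 0.022
[[0.002,0.016,-0.078,0.003,-0.011,-0.001,0.25],[0.0,0.014,-0.068,0.003,-0.009,-0.002,0.25],[0.0,0.014,-0.068,0.003,-0.009,-0.002,0.25],[0.0,0.014,-0.068,0.003,-0.009,-0.002,0.25],[0.0,0.014,-0.068,0.003,-0.009,-0.002,0.25],[0.0,0.014,-0.068,0.003,-0.009,-0.002,0.25],[0.0,0.014,-0.068,0.003,-0.009,-0.002,0.25]]
```

jog_arm([
  [0.002, 0.016, -0.078, 0.003, -0.011, -0.001, 0.25],
  [0, 0.014, -0.068, 0.003, -0.009, -0.002, 0.25],
  [0, 0.014, -0.068, 0.003, -0.009, -0.002, 0.25],
  [0, 0.014, -0.068, 0.003, -0.009, -0.002, 0.25],
  [0, 0.014, -0.068, 0.003, -0.009, -0.001, 0.25],
  [0, 0.014, -0.068, 0.003, -0.009, -0.001, 0.25],
])

```text
time_s: 10.2
tool_pos: [0.5059, -0.0702, -0.0261]
tcp_rot: [0.089, 0.852, -0.514, -0.053]
force: [-0.5, -0.8, 2.5]
gripper_width: 0.0216
```

```bash
python3 - <<'E'
from h import *
rep2();rep2("top")
E
```

```text
scene palette [-157.3   46. ] 23.1 219 58 lead [-114.  -55.] trail [-200.  147.] tool rel u,n: -81.7 -41.7 jaw rel 0.7 z 0.0067 F [-0.5 -0.8  2.5] t 10.2
top palette [-183.5  101.3] 23.4 101 50 lead [-140.    0.] trail [-227.  202.] tool rel u,n: -142.0 -38.9 jaw rel 0.3 z 0.0066 F [ 0.7  0.4 -0.2] t 10.3
```

```bash
python3 - <<'E'
from h import *
c=np.array([-160,46.5]); th=23.4; n,u=nu(th)
f=lambda s,d: b2t(*(c+s*u+d*n),th,z=.008)
plan([f(-82,-50),f(0,-50)],step=.03,tilt=.1)
E
```

```text
t 10.4 tip [ 0.512  -0.0664  0.0065] -62.3 F [-0.2  0.7  0.3] w 0.022
[[0.107,-0.002,0.003,-0.001,0.007,0.001,0.25],[0.0,0.0,0.0,-0.027,0.0,0.0,0.25],[0.0,0.0,0.0,-0.027,0.0,0.0,0.25],[0.0,0.0,0.0,-0.027,0.0,0.0,0.25]]
```

jog_arm([
  [0, 0, 0, 0, 0.012, 0.002, 0.25],
  [0.1, 0, 0, 0, 0, 0, 0.25],
  [0, 0, 0, -0.027, 0, 0, 0.25],
  [0, 0, 0, -0.027, 0, 0, 0.25],
  [0, 0, 0, -0.027, 0, 0, 0.25],
  [0, 0, 0, 0, 0, 0, 0.25],
])

```text
time_s: 11.0
tool_pos: [0.4491, -0.0086, -0.0267]
tcp_rot: [0.048, 0.849, -0.525, -0.027]
force: [0.6, 0.3, -1.6]
gripper_width: 0.0219
```

```bash
python3 - <<'E'
from h import *
rep2();rep2("top")
c=np.array([-160,46.5]); th=23.4; n,u=nu(th)
f=lambda s,d: b2t(*(c+s*u+d*n),th,z=.007)
P,s=tool(); tb=w2b(P[:2])*1000; print((tb-c)@u,(tb-c)@n)
plan([f(0,-40),f(0,42)],step=.012,tilt=.1)
E
```

```text
scene palette [-157.4   46.4] 23.2 220 56 lead [-114.  -55.] trail [-201.  148.] tool rel u,n: -1.3 -67.6 jaw rel 179.3 z 0.0066 F [ 0.6  0.3 -1.6] t 11.0
top palette [-186.2  109.1] 25.4 85 48 lead [-139.   10.] trail [-233.  208.] tool rel u,n: -71.3 -68.3 jaw rel 176.9 z 0.0067 F [ 0.1 -0.6  0. ] t 11.1
-6.691475031735345 -64.08280630655409
t 11.2 tip [ 0.4553 -0.0104  0.0067] -63.7 F [ 0.5  0.1 -0. ] w 0.022
[[0.003,-0.001,-0.007,-0.002,-0.008,-0.001,0.25],[0.003,-0.001,-0.007,-0.002,-0.008,-0.001,0.25],[0.003,-0.001,-0.007,-0.002,-0.008,-0.001,0.25],[0.0,0.0,0.0,0.0,-0.012,-0.001,0.25],[0.0,0.0,0.0,0.0,-0.012,-0.001,0.25],[0.0,0.0,0.0,0.0,-0.012,-0.001,0.25],[0.0,0.0,0.0,0.0,-0.012,-0.001,0.25],[0.0,0.0,0.0,0.0,-0.012,-0.001,0.25]]
[[0.0,0.0,0.0,0.0,-0.012,-0.001,0.25],[0.0,0.0,0.0,0.0,-0.012,-0.001,0.25]]
```

jog_arm([
  [0.003, 0, -0.007, -0.002, -0.008, -0.001, 0.25],
  [0.003, 0, -0.007, -0.002, -0.008, -0.001, 0.25],
  [0.003, 0, -0.007, -0.002, -0.008, -0.001, 0.25],
  [0, 0, 0, 0, -0.012, -0.001, 0.25],
  [0, 0, 0, 0, -0.012, -0.001, 0.25],
  [0, 0, 0, 0, -0.012, -0.001, 0.25],
  [0, 0, 0, 0, -0.012, -0.001, 0.25],
])

```text
time_s: 11.9
tool_pos: [0.5177, 0.0252, -0.0275]
tcp_rot: [0.045, 0.853, -0.52, -0.025]
force: [-2.5, -0.9, 2.7]
gripper_width: 0.022
```

```bash
python3 - <<'E'
from h import *
rep2();rep2("top")
c=np.array([-160,46.5]); th=23.4; n,u=nu(th)
f=lambda s,d: b2t(*(c+s*u+d*n),th,z=.007)
P,s=tool(); tb=w2b(P[:2])*1000; print((tb-c)@u,(tb-c)@n)
plan([f(0,42)],step=.012,tilt=.1)
E
```

```text
scene palette [-113.4   65.1] 23.0 220 56 lead [-70. -36.] trail [-156.  166.] tool rel u,n: -2.5 -39.0 jaw rel 0.2 z 0.0058 F [-2.5 -0.9  2.7] t 11.9
top palette [-154.   160.4] -71.2 44 11 lead [-258.  125.] trail [-50. 196.] tool rel u,n: -29.1 107.9 jaw rel 94.5 z 0.006 F [-0.9 -0.1  0.7] t 12.0
-3.2831267643752144 10.869079164961445
t 12.1 tip [0.5203 0.0272 0.0058] -62.7 F [-0.5 -0.   0.4] w 0.022
[[0.0,-0.001,-0.001,-0.001,-0.01,-0.001,0.25],[0.0,-0.001,-0.001,-0.001,-0.01,-0.001,0.25],[0.0,-0.001,-0.001,-0.001,-0.01,-0.001,0.25]]
```

jog_arm([
  [0, 0, 0, 0, -0.01, -0.001, 0.25],
  [0, 0, 0, 0, -0.01, -0.001, 0.25],
  [0, 0, 0, 0, -0.008, -0.001, 0.25],
  [0, 0, 0, 0, 0, 0, 0.25],
])

```text
time_s: 12.5
tool_pos: [0.5435, 0.0386, -0.0277]
tcp_rot: [0.045, 0.853, -0.52, -0.025]
force: [0.2, 0.3, -0.5]
gripper_width: 0.022
```

```bash
python3 - <<'E'
from h import *
c,th=rep2(); 
E
```

```text
scene palette [-87.2  76.3] 22.8 220 55 lead [-45. -25.] trail [-130.  178.] tool rel u,n: -2.5 -38.5 jaw rel 0.4 z 0.0056 F [ 0.2  0.3 -0.5] t 12.5
```

```bash
python3 - <<'E'
from h import *
c=np.array([-89.5,76.]); th=22.9; n,u=nu(th)
plan([b2t(*(c-50*n),th,z=.01),b2t(*(c-50*n),th,z=.05),b2t(*(c+140*u),th,z=.045,jaw=-90),b2t(*(c+140*u),th,z=.008,jaw=-90)],step=.03)
E
```

```text
t 12.6 tip [0.5455 0.0398 0.0055] -62.8 F [-0.7 -0.6  0.5] w 0.022
[[0.104,-0.004,0.005,-0.003,0.01,-0.003,0.25],[0.0,0.0,0.0,0.0,0.0,-0.02,0.25],[0.0,0.0,0.0,0.0,0.0,-0.02,0.25],[0.0,0.0,-0.131,-0.012,-0.004,0.0,0.25],[0.0,0.0,-0.131,-0.011,-0.006,0.0,0.25],[0.0,0.0,-0.131,-0.01,-0.007,0.0,0.25],[0.0,0.0,-0.131,-0.009,-0.008,0.0,0.25],[0.0,0.0,-0.131,-0.008,-0.009,0.0,0.25]]
[[0.0,0.0,-0.131,-0.007,-0.01,0.0,0.25],[0.0,0.0,-0.131,-0.005,-0.011,0.0,0.25],[0.0,0.0,-0.131,-0.004,-0.012,0.0,0.25],[0.0,0.0,-0.131,-0.002,-0.012,0.0,0.25],[0.0,0.0,-0.131,-0.001,-0.012,0.0,0.25],[0.0,0.0,-0.131,0.001,-0.012,0.0,0.25],[0.0,0.0,-0.131,0.003,-0.012,0.0,0.25],[0.0,0.0,0.0,0.0,0.0,0.019,0.25]]
[[0.0,0.0,0.0,0.0,0.0,0.019,0.25]]
```

jog_arm([
  [0, 0, 0, 0, 0.012, 0.001, 0.25],
  [0.1, 0, 0, 0, 0, -0.025, 0.25],
  [0, 0, 0, 0, 0, -0.02, 0.25],
  [0, 0, -0.131, -0.012, -0.004, 0, 0.25],
  [0, 0, -0.131, -0.011, -0.006, 0, 0.25],
  [0, 0, -0.131, -0.01, -0.007, 0, 0.25],
  [0, 0, -0.131, -0.009, -0.008, 0, 0.25],
  [0, 0, -0.131, -0.008, -0.009, 0, 0.25],
])

```text
time_s: 13.4
tool_pos: [0.5169, 0.0878, 0.0159]
tcp_rot: [0.006, 0.978, -0.21, -0.001]
force: [-0.6, -0.0, -0.7]
gripper_width: 0.022
```

jog_arm([
  [0, 0, -0.131, -0.007, -0.01, 0, 0.25],
  [0, 0, -0.131, -0.005, -0.011, 0, 0.25],
  [0, 0, -0.131, -0.004, -0.012, 0, 0.25],
  [0, 0, -0.131, -0.002, -0.012, 0, 0.25],
  [0, 0, -0.131, 0, -0.012, 0, 0.25],
  [0, 0, -0.131, 0.001, -0.012, 0, 0.25],
  [0, 0, 0, 0, 0, 0, 0.25],
])

```text
time_s: 14.1
tool_pos: [0.4976, 0.1569, 0.0136]
tcp_rot: [0.01, 0.98, 0.197, -0.005]
force: [0.4, -0.5, 1.1]
gripper_width: 0.0219
```

```bash
python3 - <<'E'
from h import *
level();rep2();rep2("top")
c=np.array([-89.5,76.]); th=22.9; n,u=nu(th)
plan([b2t(*(c+142*u),th,z=.05,jaw=-90),b2t(*(c+142*u),th,z=.008,jaw=-90)],step=.03)
E
```

```text
level [ 0.017  0.014 -0.   ]
scene palette [-86.5  75.6] 23.5 219 57 lead [-43. -25.] trail [-130.  177.] tool rel u,n: 125.3 -27.8 jaw rel 85.2 z 0.0471 F [ 0.4 -0.5  1.1] t 14.1
top palette [-78.2  53.2] 23.0 166 50 lead [-35. -48.] trail [-121.  154.] tool rel u,n: 146.8 -28.0 jaw rel 85.4 z 0.047 F [0.1 0.  0.1] t 14.2
t 14.3 tip [0.4993 0.1553 0.0471] 22.4 F [-0.2 -0.8  0.7] w 0.022
[[0.009,0.007,-0.04,0.012,-0.012,-0.002,0.25],[0.009,0.007,-0.04,0.013,-0.011,-0.002,0.25],[0.0,0.0,0.0,0.0,0.0,0.021,0.25],[0.0,0.0,0.0,0.0,0.0,0.021,0.25]]
```

jog_arm([
  [0.009, 0.007, -0.04, 0.012, -0.012, -0.002, 0.25],
  [0.009, 0.007, -0.04, 0.013, -0.011, -0.002, 0.25],
  [0, 0, 0, 0, 0, 0.021, 0.25],
  [0, 0, 0, 0, 0, 0.02, 0.25],
  [0, 0, 0, 0, 0, 0, 0.25],
])

```text
time_s: 14.8
tool_pos: [0.5181, 0.1897, -0.0233]
tcp_rot: [-0.001, 0.972, 0.235, 0.003]
force: [-0.3, 0.0, 0.4]
gripper_width: 0.0217
```

```bash
python3 - <<'E'
from h import *
level()
c=np.array([-89,77.]); th=23; n,u=nu(th)
P,s=tool(); tb=w2b(P[:2])*1000; print((tb-c)@u,(tb-c)@n)
plan([b2t(*(c+125*u),th,z=.008,jaw=-90),b2t(*(c+15*u),th,z=.008,jaw=-90)],step=.0125)
E
```

```text
level [-0.001 -0.006 -0.   ]
142.15408697647013 5.395129844127527
t 14.8 tip [0.518  0.1896 0.0102] 27.2 F [-0.3  0.   0.4] w 0.022
[[-0.001,-0.003,0.001,-0.003,0.009,0.001,0.25],[-0.001,-0.003,0.001,-0.003,0.009,0.001,0.25],[0.0,0.0,0.0,0.0,0.012,0.0,0.25],[0.0,0.0,0.0,0.0,0.012,0.0,0.25],[0.0,0.0,0.0,0.0,0.012,0.0,0.25],[0.0,0.0,0.0,0.0,0.012,0.0,0.25],[0.0,0.0,0.0,0.0,0.012,0.0,0.25],[0.0,0.0,0.0,0.0,0.012,0.0,0.25]]
[[0.0,0.0,0.0,0.0,0.012,0.0,0.25],[0.0,0.0,0.0,0.0,0.012,0.0,0.25],[0.0,0.0,0.0,0.0,0.012,0.0,0.25]]
```

jog_arm([
  [0, -0.003, 0.001, -0.003, 0.009, 0.002, 0.25],
  [0, -0.003, 0.001, -0.002, 0.009, 0.001, 0.25],
  [0, 0, 0, 0, 0.01, 0, 0.25],
  [0, 0, 0, 0, 0.01, 0, 0.25],
  [0, 0, 0, 0, 0.01, 0, 0.25],
  [0, 0, 0, 0, 0.01, 0, 0.25],
])

```text
time_s: 15.4
tool_pos: [0.544, 0.1345, -0.0236]
tcp_rot: [-0.002, 0.972, 0.235, 0.002]
force: [-0.4, 0.6, -0.7]
gripper_width: 0.0215
```

```bash
python3 - <<'E'
from h import *
rep2();rep2("top")
E
```

```text
scene palette [-70.4  40.6] 22.7 217 56 lead [-28. -61.] trail [-113.  142.] tool rel u,n: 122.0 -0.1 jaw rel 90.5 z 0.0099 F [-0.4  0.6 -0.7] t 15.4
top palette [-52.7  -4.5] 22.4 124 50 lead [ -11. -106.] trail [-95.  97.] tool rel u,n: 168.9 0.0 jaw rel 90.6 z 0.0097 F [-0.6  0.2  0.5] t 15.5
```

jog_arm([
  [0, 0, 0, 0, 0.01, 0.001, 0.25],
  [0, 0, 0, 0, 0.01, 0.001, 0.25],
  [0, 0, 0, 0, 0.01, 0, 0.25],
  [0, 0, 0, 0, 0.01, 0, 0.25],
  [0, 0, 0, 0, 0.006, 0, 0.25],
  [0, 0, 0, 0, 0, 0, 0.25],
])

```text
time_s: 16.2
tool_pos: [0.5658, 0.094, -0.0255]
tcp_rot: [-0.003, 0.972, 0.237, 0.002]
force: [-0.2, 0.8, 0.5]
gripper_width: 0.0219
```

```bash
python3 - <<'E'
from h import *
rep2();rep2("top")
E
```

```text
scene palette [-51.3  -0.3] 23.4 219 56 lead [  -8. -101.] trail [-95. 101.] tool rel u,n: 121.0 0.7 jaw rel 90.0 z 0.008 F [-0.2  0.8  0.5] t 16.2
top palette [-29.1 -56.4] 23.5 97 51 lead [  15. -157.] trail [-73.  44.] tool rel u,n: 182.0 2.6 jaw rel 89.9 z 0.0079 F [ 0.4  0.2 -0.4] t 16.3
```

```bash
python3 - <<'E'
from h import *
c=np.array([-53.7,0.]); th=23.4; n,u=nu(th)
f=lambda s,d: b2t(*(c+s*u+d*n),th,z=.008,jaw=-90)
P,s=tool(); tb=w2b(P[:2])*1000; print((tb-c)@u,(tb-c)@n)
plan([f(138,0),f(138,-56),f(52,-56),f(52,-25)],step=.03,grip=0)
E
```

```text
121.15239165401361 2.5457171116973814
t 16.4 tip [0.5649 0.0949 0.0079] 27.5 F [0.3 0.7 0.4] w 0.022
[[-0.005,-0.005,0.001,-0.003,-0.017,0.0,0.0],[0.0,0.0,0.0,-0.028,0.0,0.0,0.0],[0.0,0.0,0.0,-0.028,0.0,0.0,0.0],[0.0,0.0,0.0,0.0,0.029,0.0,0.0],[0.0,0.0,0.0,0.0,0.029,0.0,0.0],[0.0,0.0,0.0,0.0,0.029,0.0,0.0],[0.0,0.0,0.0,0.015,0.0,0.0,0.0],[0.0,0.0,0.0,0.015,0.0,0.0,0.0]]
```

jog_arm([
  [-0.005, -0.005, 0, 0, -0.02, 0, 0],
  [0, 0, 0, -0.028, 0, 0, 0],
  [0, 0, 0, -0.028, 0, 0, 0],
  [0, 0, 0, 0, 0, 0, 0],
  [0, 0, 0, 0, 0.03, 0, 0],
  [0, 0, 0, 0, 0.03, 0, 0],
  [0, 0, 0, 0, 0.03, 0, 0],
  [0, 0, 0, 0, 0, 0, 0],
])

```text
time_s: 17.2
tool_pos: [0.5488, 0.0073, -0.025]
tcp_rot: [0.002, 0.97, 0.242, 0.001]
force: [-0.1, 0.1, 0.4]
gripper_width: 0.0005
```

```bash
python3 - <<'E'
from h import *
rep2()
c=np.array([-53.7,0.]); th=23.4; n,u=nu(th)
f=lambda s,d: b2t(*(c+s*u+d*n),th,z=.008,jaw=-90)
plan([f(52,-40),f(52,-20)],step=.01,grip=0)
E
```

```text
scene palette [-52.   -0.2] 22.4 220 56 lead [ -10. -102.] trail [-94. 101.] tool rel u,n: 50.9 -54.5 jaw rel 91.5 z 0.0085 F [-0.1  0.1  0.4] t 17.2
t 17.3 tip [0.5466 0.0121 0.0086] 28.3 F [0.6 0.3 1.3] w -0.0
[[0.001,-0.001,0.008,0.006,0.002,0.0,0.0],[0.001,-0.001,0.008,0.006,0.002,0.0,0.0],[0.0,0.0,0.0,0.01,0.0,0.0,0.0],[0.0,0.0,0.0,0.01,0.0,0.0,0.0]]
```

jog_arm([
  [0, 0, 0.008, 0.006, 0.002, 0, 0],
  [0, 0, 0.008, 0.006, 0.002, 0, 0],
  [0, 0, 0, 0.01, 0, 0, 0],
  [0, 0, 0, 0.01, 0, 0, 0],
  [0, 0, 0, 0, 0, 0, 0],
])

```text
time_s: 17.8
tool_pos: [0.5785, 0.0294, -0.0246]
tcp_rot: [0.0, 0.971, 0.239, 0.001]
force: [0.6, 1.1, 0.1]
gripper_width: 0.0005
```

```bash
python3 - <<'E'
from h import *
rep2(); rep2("top")
E
```

```text
scene palette [-40.    3.4] 16.3 220 54 lead [  -9. -102.] trail [-71. 109.] tool rel u,n: 55.0 -36.6 jaw rel 97.3 z 0.0089 F [0.6 1.1 0.1] t 17.8
top palette [-42.9   4.2] 15.7 220 50 lead [ -13. -102.] trail [-73. 110.] tool rel u,n: 52.7 -35.8 jaw rel 97.9 z 0.0086 F [-0.  -0.  -0.3] t 17.9
```

```bash
python3 - <<'E'
from h import *
c=np.array([-42.9,4.2]); th=15.7; n,u=nu(th)
f=lambda s,d: b2t(*(c+s*u+d*n),th,z=.008,jaw=-90)
plan([f(52,-56),f(142,-56),f(142,0),f(125,0)],step=.03,grip=0)
E
```

```text
t 18.0 tip [0.5769 0.0277 0.0085] 27.6 F [ 0.1 -0.2 -0.9] w 0.0
[[0.001,0.0,0.137,-0.019,-0.003,0.001,0.0],[0.0,0.0,0.0,0.0,-0.023,0.0,0.0],[0.0,0.0,0.0,0.0,-0.023,0.0,0.0],[0.0,0.0,0.0,0.0,-0.023,0.0,0.0],[0.0,0.0,0.0,0.0,-0.023,0.0,0.0],[0.0,0.0,0.0,0.028,0.0,0.0,0.0],[0.0,0.0,0.0,0.028,0.0,0.0,0.0],[0.0,0.0,0.0,0.0,0.017,0.0,0.0]]
```

jog_arm([
  [0, 0, 0, -0.02, -0.003, 0, 0],
  [0, 0, 0.137, 0, 0, 0, 0],
  [0, 0, 0, 0, -0.024, 0, 0],
  [0, 0, 0, 0, -0.024, 0, 0],
  [0, 0, 0, 0, -0.024, 0, 0],
  [0, 0, 0, 0, -0.023, 0, 0],
  [0, 0, 0, 0, 0, 0, 0],
])

```text
time_s: 18.7
tool_pos: [0.5236, 0.1089, -0.0254]
tcp_rot: [0.002, 0.986, 0.165, -0.0]
force: [-0.1, 1.0, 0.1]
gripper_width: 0.0007
```

```bash
python3 - <<'E'
from h import *
rep2()
c=np.array([-42.9,4.2]); th=15.7; n,u=nu(th)
f=lambda s,d: b2t(*(c+s*u+d*n),th,z=.008,jaw=-90)
plan([f(142,-2),f(125,-2),f(115,-2)],step=.03,grip=0)
E
```

```text
scene palette [-39.7   3.6] 16.0 220 55 lead [  -9. -102.] trail [-70. 109.] tool rel u,n: 148.4 -61.4 jaw rel 89.0 z 0.0081 F [-0.1  1.   0.1] t 18.7
t 18.8 tip [0.525  0.1054 0.0078] 18.8 F [ 0.2 -0.5  0.8] w 0.001
[[0.003,0.001,-0.008,0.029,0.0,0.0,0.0],[0.003,0.001,-0.008,0.029,0.0,0.0,0.0],[0.0,0.0,0.0,0.0,0.017,0.0,0.0],[0.0,0.0,0.0,0.0,0.01,0.0,0.0]]
```

jog_arm([
  [0, 0, -0.008, 0.029, 0, 0, 0],
  [0, 0, -0.008, 0.029, 0, 0, 0],
  [0, 0, 0, 0, 0, 0, 0],
  [0, 0, 0, 0, 0.016, 0, 0],
  [0, 0, 0, 0, 0.01, 0, 0],
  [0, 0, 0, 0, 0, 0, 0],
])

```text
time_s: 19.4
tool_pos: [0.5913, 0.0879, -0.0271]
tcp_rot: [0.006, 0.986, 0.166, -0.002]
force: [-0.4, 1.9, 1.3]
gripper_width: 0.0005
```

```bash
python3 - <<'E'
from h import *
rep2(); rep2("top")
E
```

```text
scene palette [-36.3 -12.1] 16.0 219 55 lead [  -6. -118.] trail [-67.  94.] tool rel u,n: 121.6 -3.9 jaw rel 89.2 z 0.0064 F [-0.4  1.9  1.3] t 19.4
top palette [-20.5 -72.8] 17.1 88 50 lead [  12. -178.] trail [-53.  32.] tool rel u,n: 185.2 1.1 jaw rel 88.1 z 0.0064 F [-0.4  0.2  0.1] t 19.5
```

```bash
python3 - <<'E'
from h import *
c=np.array([-39,-12.]); th=16; n,u=nu(th)
f=lambda s,d,z: b2t(*(c+s*u+d*n),th,z=z,jaw=-90)
plan([f(142,-2,.008),f(142,-2,.05),b2t(-125,20,0,z=.05),b2t(-125,20,0,z=.008)],step=.03,grip=.6)
E
```

```text
t 19.6 tip [0.5905 0.0901 0.0064] 19.3 F [-0.1  0.6  1. ] w 0.0
[[0.011,0.006,-0.012,-0.001,-0.02,-0.002,0.6],[0.0,0.0,0.0,0.0,0.0,-0.021,0.6],[0.0,0.0,0.0,0.0,0.0,-0.021,0.6],[0.0,0.0,0.132,-0.005,0.006,0.0,0.6],[0.0,0.0,0.132,-0.004,0.007,0.0,0.6],[0.0,0.0,0.132,-0.003,0.007,0.0,0.6],[0.0,0.0,0.132,-0.002,0.008,0.0,0.6],[0.0,0.0,0.132,-0.001,0.008,0.0,0.6]]
[[0.0,0.0,0.132,0.0,0.008,0.0,0.6],[0.0,0.0,0.132,0.001,0.008,0.0,0.6],[0.0,0.0,0.132,0.002,0.008,0.0,0.6],[0.0,0.0,0.132,0.003,0.008,0.0,0.6],[0.0,0.0,0.132,0.004,0.007,0.0,0.6],[0.0,0.0,0.132,0.005,0.007,0.0,0.6],[0.0,0.0,0.132,0.006,0.006,0.0,0.6],[0.0,0.0,0.132,0.006,0.005,0.0,0.6]]
[[0.0,0.0,0.132,0.007,0.004,0.0,0.6],[0.0,0.0,0.0,0.0,0.0,0.021,0.6],[0.0,0.0,0.0,0.0,0.0,0.021,0.6]]
```

jog_arm([
  [0, 0, 0, 0, -0.02, -0.002, 0],
  [0, 0, 0, 0, 0, -0.022, 0],
  [0, 0, 0, 0, 0, -0.022, 0.6],
  [0, 0, 0.132, -0.005, 0.006, 0, 0.6],
  [0, 0, 0.132, -0.004, 0.007, 0, 0.6],
  [0, 0, 0.132, -0.003, 0.007, 0, 0.6],
  [0, 0, 0.132, -0.002, 0.008, 0, 0.6],
  [0, 0, 0.132, 0, 0.008, 0, 0.6],
])

```text
time_s: 20.4
tool_pos: [0.5669, 0.073, 0.0207]
tcp_rot: [0.008, 0.986, -0.168, -0.001]
force: [-0.2, -0.7, 0.0]
gripper_width: 0.0404
```

jog_arm([
  [0, 0, 0.132, 0, 0.008, 0, 0.6],
  [0, 0, 0.132, 0.001, 0.008, 0, 0.6],
  [0, 0, 0.132, 0.002, 0.008, 0, 0.6],
  [0, 0, 0.132, 0.003, 0.008, 0, 0.6],
  [0, 0, 0.132, 0.004, 0.007, 0, 0.6],
  [0, 0, 0.132, 0.005, 0.007, 0, 0.6],
  [0, 0, 0.132, 0.006, 0.006, 0, 0.6],
  [0, 0, 0, 0, 0, 0, 0.6],
])

```text
time_s: 21.2
tool_pos: [0.5403, 0.0164, 0.0216]
tcp_rot: [0.011, 0.797, -0.604, 0.004]
force: [-0.0, -1.0, -0.7]
gripper_width: 0.0524
```

```bash
python3 - <<'E'
from h import *
level();rep2();rep2("top")
plan([b2t(-125,20,0,z=.05),b2t(-125,20,0,z=.008)],step=.03,grip=.6)
E
```

```text
level [ 0.014 -0.02   0.   ]
scene palette [-35.8 -10.6] 16.2 219 55 lead [  -5. -116.] trail [-66.  95.] tool rel u,n: 71.1 -76.7 jaw rel 175.5 z 0.0551 F [-0.  -1.  -0.7] t 21.2
top palette [-12.2 -98.4] -76.3 50 38 lead [-119. -124.] trail [ 95. -72.] tool rel u,n: -80.8 -160.0 jaw rel 88.2 z 0.0553 F [-0.3  0.5  0.3] t 21.3
t 21.4 tip [0.5413 0.0193 0.0553] -74.0 F [ 0.  -1.2 -0.4] w 0.052
[[0.005,-0.01,0.104,0.009,0.0,0.003,0.6],[0.005,-0.01,0.104,0.009,-0.001,0.003,0.6],[0.0,0.0,0.0,0.0,0.0,0.021,0.6],[0.0,0.0,0.0,0.0,0.0,0.021,0.6]]
```

jog_arm([
  [0.005, -0.01, 0.104, 0.009, 0, 0.003, 0.6],
  [0.005, -0.01, 0.104, 0.009, 0, 0.003, 0.6],
  [0, 0, 0, 0, 0, 0.021, 0.6],
  [0, 0, 0, 0, 0, 0.021, 0.6],
  [0, 0, 0, 0, 0, 0, 0.6],
])

```text
time_s: 21.9
tool_pos: [0.547, 0.0042, -0.0266]
tcp_rot: [-0.002, 0.733, -0.68, -0.0]
force: [-0.7, -0.0, 0.1]
gripper_width: 0.0522
```

```bash
python3 - <<'E'
from h import *
rep2()
P,s=tool(); print(w2b(P[:2])*1000)
plan([b2t(-122,20,0,z=.007),b2t(-36,20,0,z=.007)],step=.01,grip=.6)
E
```

```text
scene palette [-36.3 -11. ] 16.5 220 56 lead [  -5. -116.] trail [-68.  94.] tool rel u,n: 57.3 -74.3 jaw rel 163.7 z 0.0069 F [-0.7 -0.   0.1] t 21.9
[-121.76348803   23.16664406]
t 22.0 tip [0.5489 0.0045 0.0093] -85.7 F [-0.5  0.5 -0. ] w 0.052
[[-0.007,0.003,0.005,0.003,0.0,0.002,0.6],[0.0,0.0,0.0,0.0,-0.01,0.0,0.6],[0.0,0.0,0.0,0.0,-0.01,0.0,0.6],[0.0,0.0,0.0,0.0,-0.01,0.0,0.6],[0.0,0.0,0.0,0.0,-0.01,0.0,0.6],[0.0,0.0,0.0,0.0,-0.01,0.0,0.6],[0.0,0.0,0.0,0.0,-0.01,0.0,0.6],[0.0,0.0,0.0,0.0,-0.01,0.0,0.6]]
[[0.0,0.0,0.0,0.0,-0.01,0.0,0.6],[0.0,0.0,0.0,0.0,-0.01,0.0,0.6]]
```

jog_arm([
  [0, 0, 0.005, 0.003, -0.005, 0.001, 0.6],
  [0, 0, 0, 0, -0.01, 0, 0.6],
  [0, 0, 0, 0, -0.01, 0, 0.6],
  [0, 0, 0, 0, -0.01, 0, 0.6],
  [0, 0, 0, 0, -0.01, 0, 0.6],
  [0, 0, 0, 0, 0, 0, 0.6],
])

```text
time_s: 22.6
tool_pos: [0.6021, 0.0059, -0.0208]
tcp_rot: [-0.006, 0.732, -0.681, 0.003]
force: [0.5, -0.7, 0.4]
gripper_width: 0.0523
```

```bash
python3 - <<'E'
from h import *
rep2();rep2("top")
P,s=tool(); print(w2b(P[:2])*1000)
E
```

```text
scene palette [-22.   -9.8] 8.6 219 56 lead [  -5. -119.] trail [-38.  99.] tool rel u,n: 37.2 -42.0 jaw rel 171.4 z 0.0127 F [ 0.5 -0.7  0.4] t 22.6Traceback (most recent call last):
  File "<stdin>", line 2, in <module>
  File "h.py", line 71, in rep2
    P,s=tool(); p=env.snapshot(name); r=env.cut_out(p,"palette")[0]; c=cloud(p,r["mask"]); c=c[(c[:,2]>.0145)&(c[:,2]<.024)]
                                        ~~~~~~~~~~~~~~~~~~~~~~~~^^^
IndexError: list index out of range
```

jog_arm([
  [0, 0, 0, 0, -0.006, 0.005, 0.6],
  [0, 0, 0, 0, -0.008, 0.001, 0.6],
  [0, 0, 0, -0.001, -0.008, 0.001, 0.6],
  [0, 0, 0, -0.002, -0.006, 0, 0.6],
  [0, 0, 0, 0, 0, 0, 0.6],
])

```text
time_s: 23.3
tool_pos: [0.6281, 0.0103, -0.0292]
tcp_rot: [-0.004, 0.732, -0.681, 0.002]
force: [-0.3, 1.3, 0.9]
gripper_width: 0.0521
```

```bash
python3 - <<'E'
from h import *
rep2()
P,s=tool(); print(w2b(P[:2])*1000, P[2], np.degrees(P[3])+85.96); level()
p=env.snapshot("scene"); cv2.imwrite("pics/s5.png",cv2.resize(p["pixels"][140:290,130:300],(750,600),interpolation=cv2.INTER_CUBIC))
E
```

```text
scene palette [-12.7  -8.6] 0.1 219 42 lead [ -13. -119.] trail [-13. 101.] tool rel u,n: 32.0 -29.9 jaw rel 180.0 z 0.0043 F [-0.3  1.3  0.9] t 23.3
[-43.38335018  23.04519065] 0.004261582204874492 0.044881238977211524
level [-0.008  0.001 -0.   ]
```

View pics/s5.png

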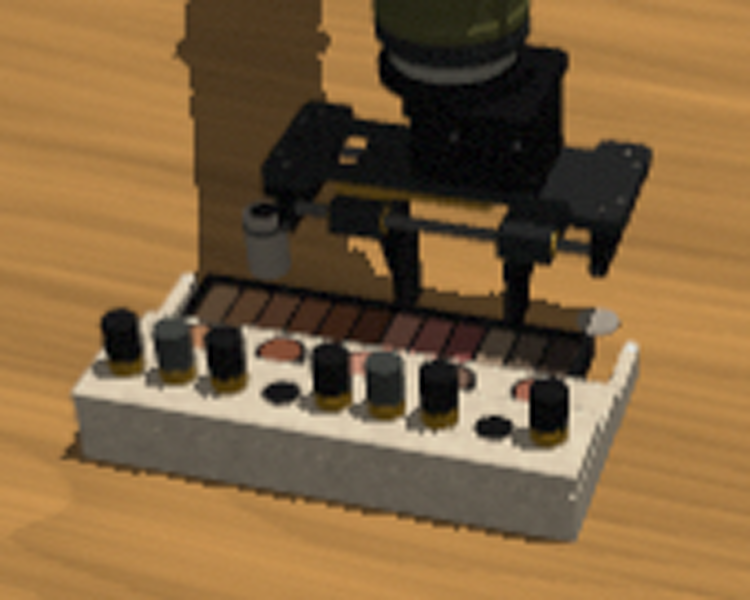

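The palette lies almost square between the cheeks, close to the -y one. A few millimetres remain to the back wall.

jog_arm([
  [0, 0, 0, 0, -0.004, -0.002, 0.6],
  [0, 0, 0, -0.002, -0.004, 0, 0.6],
  [0, 0, 0, -0.001, -0.002, 0, 0.6],
  [0, 0, 0, 0, 0, 0, 0.6],
])

```text
time_s: 23.85
tool_pos: [0.635, 0.0121, -0.0273]
tcp_rot: [-0.0, 0.731, -0.682, 0.001]
force: [-1.4, -0.3, 0.1]
gripper_width: 0.0521
```

```bash
python3 - <<'E'
from h import *
rep2()
P,s=tool(); print(w2b(P[:2])*1000, P[2])
E
```

```text
scene palette [-9.  -7.4] -0.0 220 34 lead [  -9. -117.] trail [ -9. 103.] tool rel u,n: 32.1 -26.5 jaw rel 0.0 z 0.0062 F [-1.4 -0.3  0.1] t 23.85
[-35.42772654  24.68465219] 0.006230768497768088
```

jog_arm([
  [0, 0, 0, 0, -0.003, 0, 0.6],
  [0, 0, 0, 0, -0.003, 0, 0.6],
  [0, 0, 0, 0, -0.002, 0, 0.6],
])

```text
time_s: 24.25
tool_pos: [0.6343, 0.012, -0.0275]
tcp_rot: [0.007, 0.732, -0.682, -0.004]
force: [-6.2, -1.0, 5.1]
gripper_width: 0.0523
```

```bash
python3 - <<'E'
from h import *
rep2()
P,s=tool(); print(w2b(P[:2])*1000, P[2])
E
```

```text
scene palette [-8.6 -8. ] 0.3 220 35 lead [  -8. -118.] trail [ -9. 102.] tool rel u,n: 32.8 -26.8 jaw rel 179.7 z 0.006 F [-6.2 -1.   5.1] t 24.25
[-35.46876681  24.70817791] 0.005930155558084994
```

It has stopped with force building, so I back off and check.

jog_arm([
  [0, 0, 0, 0, 0.012, 0, 0.6],
  [0, 0, 0, 0, 0.03, -0.01, 0.6],
  [0, 0, 0, 0, 0.03, -0.04, 0.6],
  [0, 0, 0, 0, 0.03, -0.045, 0.6],
  [0, 0, 0, 0, 0.03, -0.045, 0.6],
  [0, 0, 0, 0, 0.03, 0, 0.6],
  [0, 0, 0, 0, 0, 0, 0.6],
])

```text
time_s: 25.05
tool_pos: [0.4793, 0.0034, 0.1118]
tcp_rot: [0.003, 0.732, -0.681, -0.001]
force: [-0.0, -0.6, 0.6]
gripper_width: 0.0518
```

```bash
python3 - <<'E'
from h import *
rep2("scene"); rep2("top")
p=env.snapshot("wrist")
r=env.cut_out(p,"palette")[0]; c=cloud(p,r["mask"]); c=c[(c[:,2]>.0145)&(c[:,2]<.024)]; b=np.c_[w2b(c[:,:2])*1000]
print("wrist",r["p"],len(c),b.min(0),b.max(0))
for lo,hi in((-100,-60),(-20,20),(60,100)):
    q=b[(b[:,1]>lo)&(b[:,1]<hi),0]; print(lo,np.percentile(q,[1,99]).round(1) if len(q) else None)
cv2.imwrite("pics/w9.png",p["pixels"])
E
```

```text
scene palette [-8.2 -7.8] -0.1 220 35 lead [  -8. -118.] trail [ -8. 102.] tool rel u,n: 34.4 -183.0 jaw rel 0.2 z 0.1453 F [-0.  -0.6  0.6] t 25.05
top palette [ 0.3 -5.6] -0.0 218 51 lead [   0. -116.] trail [  0. 104.] tool rel u,n: 32.7 -188.0 jaw rel 0.2 z 0.1458 F [0.8 0.4 0.5] t 25.15
wrist 0.65 2197 [ -24.79755558 -121.33654068] [-11.23637339  98.53683023]
-100 [-24.4 -12.5]
-20 [-24.1 -14.9]
60 [-24.2 -14.6]
```

View pics/w9.png

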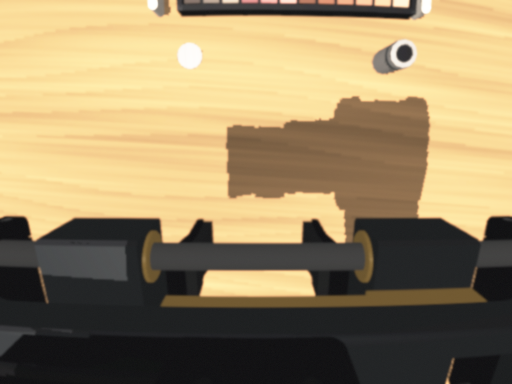

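The palette is home: its front edge is at about -24 mm all along, and the gripper is clear. I'm handing the job in.

```bash
python3 - <<'E'
from h import *
p=env.snapshot("top")
for t in("compact","jar","polish"):
    for r in env.cut_out(p,t)[:1]: c=cloud(p,r["mask"]); print(t,c.mean(0).round(3))
print(env.finish_job())
E
```

```text
compact [0.475 0.391 0.014]
jar [ 0.643 -0.29   0.029]
the job is handed in; nothing more can be done
None
```

The palette is in the bay, square against the back wall, and I handed the job in at about 25 s of the 72 s. `finish_job` gave no verdict.

**What I did**
- I turned the palette by pushing the post-side end of its front edge.
- I pushed it forward, then slid it end-on so that end went in behind the post. That end's middle reached about -8 mm in the bay frame while the other end was at about -95 mm, which meets the on-the-way condition.
- I squared it with both fingertips until the force rose to about 6 N and it stopped moving, then backed the arm off well clear.

**Last checks**
- **Top camera:** the palette's centre is at x = 0.3 mm, y = -5.6 mm in the bay frame, with an angle of about 0°. All are within tolerance.
- **Wrist camera:** the front edge is at about -24 mm along its whole length, which is the home position.
- **Scene camera:** it reads x = -8 mm, but it sees only about 35 mm of the palette's width because the organiser hides the rest. I discounted that reading.
- **Other items:** the compact and the jar are where they started, to within 2 mm. The network did not find the polish bottle in the last picture, so I did not recheck it. The arm never pushed near it.

**Disagreements along the way**
- **Fingertip offset:** the depth images put the real fingertips about 33 mm behind the reported TCP. My first push attempts therefore passed over the palette without touching it, and I corrected for this afterwards.
- **Grasp-point risk:** if the grasp point is judged from the uncorrected TCP, the last of those passes, at reported z of about 4 mm, could count as taking the palette between the fingers. The images show the fingertips above the palette then, and it did not move.
- **Overshoot:** one end push went about 10 mm too far. The palette then sat close to the bay's cheek on the post side, but it still went home.

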